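# Seat a sample block and hold the contact probe on its mark

## Task

Seat the yellow square sample block, black dot up, fully home in the square pocket of the sloping sprung plate and let go of it. Then take the blue probe out of its holder and press its steel tip gently on the black dot, with the probe square to the sloping face and the sprung plate pushed down about half of its 10 mm travel. Finish while still holding the probe there, pressing lightly and still; leave the green disc and everything else on the bench alone.

Things in the scene. Friction and masses are not known exactly. Their poses are not given: they have to be found in the camera images.
- sample: Yellow square sample block, 44 x 44 x 20 mm (z up), 42 to 84 g, lying flat on the bench. Origin: centre of its underside. x and y run square to its sides. It fits the square pocket in any of four quarter turns.
- spot (a point): Centre of the 14 mm black dot on the sample block's top face: 8 mm from the block's centre along the block's x, 19.8 mm above its underside. Axes as the block's.
- square_pocket (a point): Centre of the floor of the square pocket in the aluminium plate; about 79 mm above the bench, sinks with the plate. z: the plate's outward normal; y: along the plate; x: up the slope; the pocket's sides run along x and y. 48 x 48 mm, 7 mm deep, 3 mm chamfer: the seated block stands 13 mm above the plate.
- stage: Fixed grey measuring stage, 104 x 156 mm on the bench, carrying the sprung aluminium plate (80 x 140 x 14 mm). Origin: centre of its underside, z up. The plate slopes down towards the stage's front (-x, the robot's side): its normal leans 15 degrees (0.26 rad) from vertical towards -x. Nothing to grip.
- round_pocket (a point): Centre of the floor of the round pocket (48 mm across, 7 mm deep) in the same plate, 68 mm along y from the square pocket; axes as for the square pocket. Not used; stays empty.
- plate (a joint): How far the sprung plate has been pushed down along its normal, m: 0 free, 0.010 at the stop. With the block on it the plate starts to move at about 1 N and takes about 0.5 N per mm more (about 3.5 N at 5 mm).
- probe: Cordless round probe, 147 mm long, 90 g. Origin: end of the steel tip (5 mm radius ball); z runs from tip to blue end. Steel nose 23 mm diameter to z = 55 mm (first 16 mm a 10 mm stub), black collar 36 mm diameter at 55 to 61 mm, blue handle 27 mm diameter from 61 to 147 mm: grip the handle, e.g. at 105 mm. Stands upright at the start, collar on the holder, nose in its hole.
- tip (a point): The probe's contact point, the very end of its steel tip (same as the probe's origin and axes).
- holder: Fixed grey holder block, 74 x 74 x 62 mm, with an upright 25 mm through hole in its middle for the probe. Origin: centre of its underside on the bench. The probe must rise 60 mm to come clear.
- disc: Green round sample disc, 44 mm across and 20 mm high, with its own black dot; origin: centre of its underside. Leave it alone.
- jar_a: White square plastic jar, 74 x 74 x 146 mm; origin: centre of its underside. Leave it alone.
- jar_b: White square plastic jar, 74 x 74 x 131 mm; origin: centre of its underside. Leave it alone.
- meter: Black hand-held meter lying flat, 78 x 190 x 30 mm; origin: centre of its underside. Leave it alone.
- amber: Brown glass bottle, 38 mm across, 85 mm high; origin: centre of its underside. Leave it alone.
- beaker: Glass beaker, 68 mm across, 85 mm high; origin: centre of its underside. Leave it alone.
- cap: White screw cap, 52 mm across, 18 mm high, lying on the bench; origin: centre of its underside. Leave it alone.
Mind the look-alikes: they are no part of the job. Of the things that look like the sample, take the one that is farthest from the robot's base at the start.

How it is judged (in metres and radians):
On the way, in this order (a step that is already met when the one before it is completed fails the run):
1. the sample block is seated in the square pocket and let go (x of sample in the frame of square_pocket between -0.004 and 0.004 m and y of sample in the frame of square_pocket between -0.004 and 0.004 m and z of sample in the frame of square_pocket below 0.002 m and angle between the z axis of sample and the z axis of square_pocket, either way round below 0.06 rad and contact force between sample and the fingers below 0.1 N), for 0.3 s.
2. the probe is lifted clear of its holder in the gripper (height (world z) of tip above 0.068 m and contact force between probe and the fingers above 2 N), for 0.1 s.
At the end, for the whole second after the job is handed in: Block flat in the square pocket (4 mm sideways, 2 mm in depth), untouched by the fingers; probe gripped and still, tip within 7 mm of the dot's centre, axis within 8 degrees of the plate's normal, pressing with 1 to 8 N, plate 2 to 8.5 mm down (all of step 1 and distance between tip and spot below 0.007 m and angle between the z axis of probe and the z axis of square_pocket, either way round below 0.14 rad and value of joint plate between 0.002 and 0.0085 m and contact force between probe and sample between 1 and 8 N and contact force between probe and the fingers above 2 N and linear speed of probe below 0.01 m/s); the arm keeps its last pose, push and grip.
It fails at once if the probe is pressed on the sample harder than 15 N (contact force between probe and sample above 15 N).
It fails at once if the disc or another bystander is moved by more than 25 mm (distance of any of disc, jar_a, jar_b, meter, amber, beaker, cap from where it was at the start of the episode above 0.025 m).
It also fails if it takes over 58 s, if anything falls off the work surface, if the arm or the gripper's body presses on something with over 40 N, if the wrist force passes 120 N, or if a joint passes its speed limit or range.

## Robot

A 7-joint arm with a two-finger parallel gripper is mounted at the origin on the work surface. World frame = base frame: x ahead of the robot, y to its left, z up, the work surface at z = 0. Lengths are in mm, angles in rad, forces in N, time in s.
With the tool pointing down it reaches from about 425 to 1025 mm from the base axis. Payload 9.4 kg.
Tool frame: the origin (TCP) lies midway between the tips of the shut fingers; the grasp point (between the pads) lies 19 mm behind it; z points along the fingers, x is the direction in which the jaws open and shut, and the axes are right-handed (so a half turn about z gives the same grasp; the last joint's range is limited). The gripper opens to 85 mm and grips with 20 to 120 N. Pads are 22 mm wide; open, the fingers measure 114 mm over their backs; the gripper's body (76 mm by 85 mm) begins 54 mm behind the grasp point. The pads swing forward as they close: fully open they stand 13 mm farther back than shut.
Start: joints at [1.026, 0.599, -0.003, 1.599, 0.002, 0.943, -0.08], TCP at [326.911, -647.112, 231.275] pointing down, gripper open.
Joint ranges: [-2.57, 2.57], [-0.35, 1.97], [-1.29, 1.29], [0.11, 2.56], [-1.05, 4.19], [0.11, 1.86], [-2.63, 2.63]. Speed limits (rad/s): [2.22, 2.22, 3.01, 3.01, 3.14, 3.14, 3.14].

## Interface

Orientations are given as [roll, pitch, yaw] about the fixed x, y, z axes, in that order (R = Rz(yaw) Ry(pitch) Rx(roll)).
In Python, from station import observe, imaging, ticket gives the robot as it stands.
- The arm moves only by the shell command python3 -m crank 'ROWS' [FORCE]. ROWS is JSON, a list of rows, each a list of 7 numbers: the shift along the tool's x, y, z in mm, then the turn, a rotation vector about the tool's x, y, z in degrees, then the closure, from -1 (fully open) to 1 (shut), so that 0 is half open. A call has 1 to 20 rows; each row shifts and turns the commanded pose from where the row before left it, along the tool's axes as they then stand; what a row does not reach is not made up. A row lasts 1/10 s, in which the tool goes at most 50 mm and 8.59 degrees, less where a joint would pass 70% of its speed; a pose out of reach is approached as far as the arm can. A call is refused whole if a number of a shift passes 50 or a number of a turn 8.59, either way. A call with a gripper value outside its range is refused whole. The fingers move at their own pace and stop on an object; FORCE is the grip in N (left out, the last holds). Time passes only in rows, so rows that do not move let the fingers close. It gives the time, the measured TCP pose, the force and the opening at its end, in the units of the state.
- observe(): the state, without advancing time (a new reading comes with each control period).
- imaging.snapshot(name): name is "scene" or "top"; returns a dict with "img" (384x512x3 uint8, red, green, blue), "K" (3x3 intrinsics, pixels), "world_from_camera" (4x4, takes a point from camera to world coordinates). Camera axes: x right, y up, looking along -z (the intrinsics and any distortion apply to the point x, -y, -z); pixel columns grow to the right and rows downward; lengths in mm; the calibration is good to about 2 mm. A picture is of the moment at which its call begins. There is no depth.
- ticket.job_done(): hands the job in, once; it reports no verdict.
The state is a dict: "time_s": time; "joint_positions": joint angles; "qvel": joint speeds; "tau": joint torques, N m; "position": TCP position; "tool_rot": TCP orientation; "force": force on the tool from outside, world axes, zero at the start; "wrist_torque": the same for the moment, N m; "grip_width": opening from 0.0 (shut) to 1.0 (fully open).
Only numpy, scipy, OpenCV 4.12 (cv2) and the standard library are available. Lean on these libraries where they do the work, as an engineer would, in place of code of your own. Each camera call takes 0.05 s, during which the arm holds its last target.

## Working session

There is one attempt and no reset: what is moved stays moved. The work goes in short steps, Python scripts to look and compute and a shell command to move; the robot and the scene stay as the last step left them, time stands still between calls to the robot, and variables do not carry over. Pictures are saved under pics/ and viewed, and the job is handed in when it is done.

```bash
mkdir -p pics; ls
python3 - <<'E'
from station import observe, imaging
import cv2,pickle
print(observe())
for n in ("scene","top"):
    s=imaging.snapshot(n); cv2.imwrite(f"pics/{n}0.png",s["img"][:,:,::-1]); pickle.dump(s,open(f"{n}0.pkl","wb"))
    print(n,s["K"],s["world_from_camera"],s.keys())
E
```

```text
pics
{'time_s': 0.0, 'joint_positions': array([ 1.02630013,  0.60014176, -0.00253642,  1.60013745,  0.00179898,
        0.94291689, -0.0798101 ]), 'qvel': array([ 1.49298409e-03,  1.79267867e-03, -8.91037093e-04, -6.82248502e-04,
        7.52004572e-04, -1.43927043e-03, -2.02831543e-06]), 'tau': array([-8.07685101e-04, -7.76434636e+01,  1.56510305e+00, -2.58007085e+01,
        1.24651971e-02,  8.84600915e-03,  1.96341801e-06]), 'position': array([ 326.68031077, -646.68786043,  230.4023444 ]), 'tool_rot': array([ 3.14144336e+00,  1.59437438e-03, -1.10295806e+00]), 'force': array([-0.97227382,  0.40582815, -0.54537817]), 'wrist_torque': array([-0.01526792,  0.00066445,  0.06054175]), 'grip_width': 1.0012768250846185}
scene [[347.74211375   0.         252.48831735]
 [  0.         347.74211375 188.14508333]
 [  0.           0.           1.        ]] [[-7.33351955e-01 -5.28476398e-01  4.27676988e-01  9.92347431e+02]
 [ 6.79847199e-01 -5.68545427e-01  4.63210410e-01  4.31272924e+02]
 [-1.64197344e-03  6.30451262e-01  7.76227099e-01  8.44043693e+02]
 [ 0.00000000e+00  0.00000000e+00  0.00000000e+00  1.00000000e+00]] dict_keys(['img', 'K', 'world_from_camera'])
top [[414.53453421   0.         261.40424847]
 [  0.         414.53453421 190.65179089]
 [  0.           0.           1.        ]] [[-7.63622463e-03  9.98037438e-01 -6.21527205e-02  4.76796822e+02]
 [-9.99947469e-01 -7.19630608e-03  7.29880550e-03  1.69833805e+00]
 [ 6.83721114e-03  6.22051908e-02  9.98039963e-01  1.11294913e+03]
 [ 0.00000000e+00  0.00000000e+00  0.00000000e+00  1.00000000e+00]] dict_keys(['img', 'K', 'world_from_camera'])
```

View pics/top0.png

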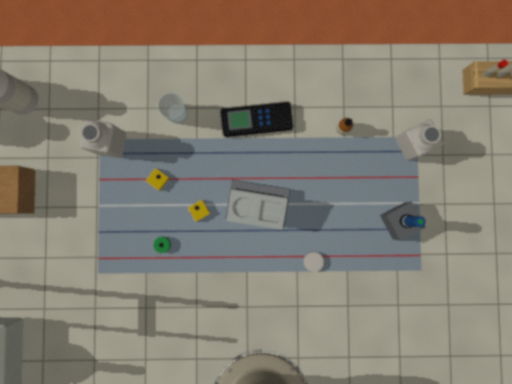

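View pics/scene0.png

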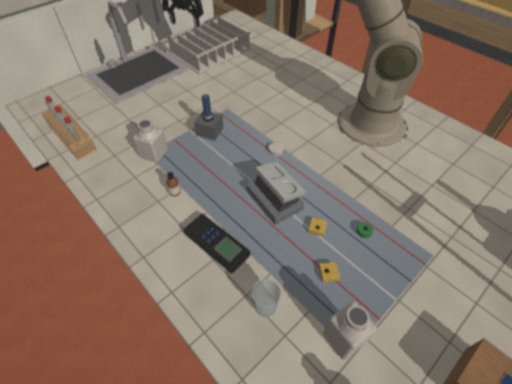

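Candidates in the top view are two yellow blocks, at (157,179) and (199,210). The first is higher and further left, so it looks farthest from the base. I'll crop to confirm and measure.

```bash
cat > h.py <<'E'
import numpy as np,cv2,pickle
def load(n): return pickle.load(open(n+".pkl","rb"))
def ray(s,u,v):
    K=s["K"];T=s["world_from_camera"]
    d=np.array([(u-K[0,2])/K[0,0],-(v-K[1,2])/K[1,1],-1.0])
    return T[:3,3],T[:3,:3]@d
def atz(s,u,v,z):
    o,d=ray(s,u,v); return o+d*(z-o[2])/d[2]
def proj(s,p):
    T=s["world_from_camera"]; c=T[:3,:3].T@(np.asarray(p,float)-T[:3,3])
    return s["K"][0,0]*c[0]/-c[2]+s["K"][0,2], s["K"][1,1]*c[1]/c[2]+s["K"][1,2]
def tri(uvs):
    A=np.zeros((3,3));b=np.zeros(3);L=[]
    for s,u,v in uvs:
        o,d=ray(s,u,v);d=d/np.linalg.norm(d);P=np.eye(3)-np.outer(d,d);A+=P;b+=P@o;L.append((o,d))
    p=np.linalg.solve(A,b); return p,[np.linalg.norm(np.cross(p-o,d)) for o,d in L]
def crop(s,u0,v0,u1,v1,k,f):
    cv2.imwrite(f,cv2.resize(s["img"][v0:v1,u0:u1,::-1],None,fx=k,fy=k,interpolation=cv2.INTER_CUBIC))
E
python3 - <<'E'
from h import *
t=load("top0");s=load("scene0")
crop(t,130,160,300,250,4,"pics/tc.png")
crop(t,370,190,440,250,6,"pics/tp.png")
crop(s,240,150,400,290,5,"pics/sc.png")
crop(s,180,85,240,145,6,"pics/sp.png")
for n,im in(("t",t),("s",s)):
    hsv=cv2.cvtColor(im["img"],cv2.COLOR_RGB2HSV)
    m=cv2.inRange(hsv,(20,130,90),(33,255,255))
    c,_=cv2.findContours(m,0,1)
    for k in c:
        if cv2.contourArea(k)>60:
            r=cv2.minAreaRect(k);print(n,r)
            print([atz(im,*p,20 if n=="t" else 20).round(0)[:2] for p in cv2.boxPoints(r)], atz(im,*r[0],17))
E
```

```text
t ((198.53305053710938, 210.25946044921875), (16.12334442138672, 16.414730072021484), 60.945396423339844)
[array([503., 189.]), array([523., 151.]), array([486., 130.]), array([465., 168.])] [494.4096159 159.9632418  17.       ]
t ((157.12001037597656, 178.83999633789062), (17.200000762939453, 16.0), 36.869895935058594)
[array([575., 300.]), array([609., 275.]), array([581., 238.]), array([547., 263.])] [578.38967248 269.70672635  17.        ]
s ((328.9512023925781, 271.56097412109375), (17.00645637512207, 17.448183059692383), 83.6598129272461)
[array([584., 243.]), array([547., 271.]), array([580., 303.]), array([616., 277.])] [580.38628291 273.19393739  17.        ]
s ((317.1764831542969, 226.2941436767578), (14.55213737487793, 14.067066192626953), 14.03624439239502)
[array([530., 158.]), array([488., 135.]), array([468., 170.]), array([510., 192.])] [497.38926884 162.95375847  17.        ]
```

View pics/tc.png

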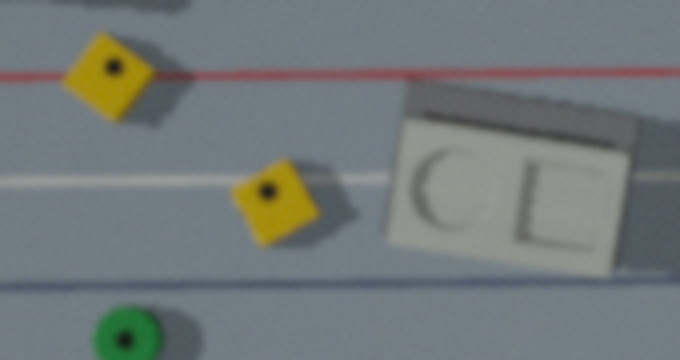

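View pics/sc.png

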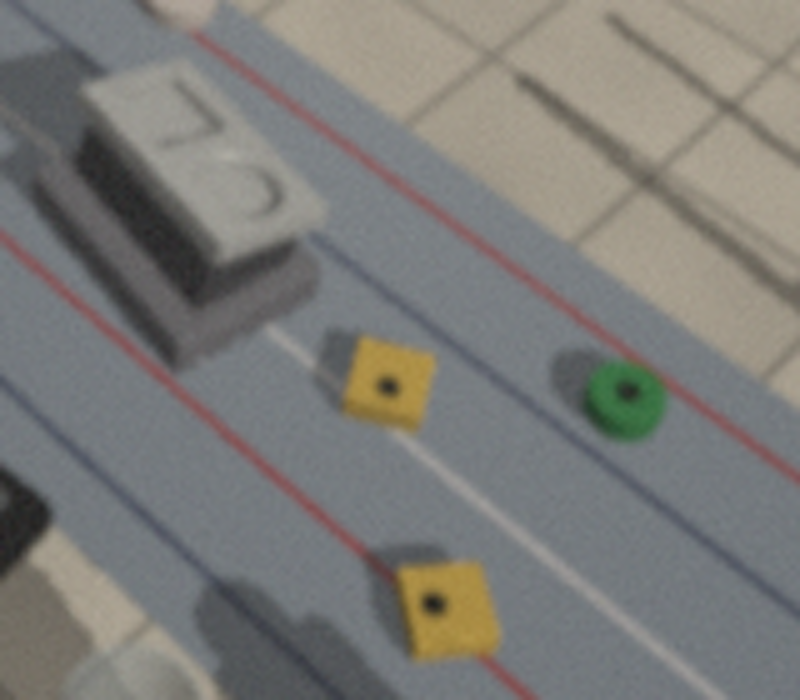

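View pics/tp.png

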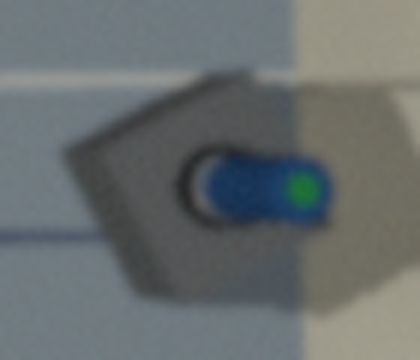

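View pics/sp.png

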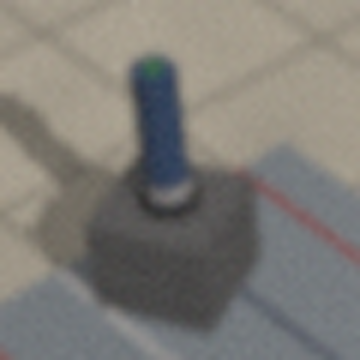

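The crops confirm it. Both yellow blocks carry a black dot and the far one is (157,179), at about (579,271) mm against (496,161) for the other. Next I'll fit block, plate and probe poses from the corners.

```bash
cat > fit.py <<'E'
from h import *
from scipy.optimize import least_squares
t=load("top0");s=load("scene0")
def un(k,u0,v0,pts): return (np.array(pts,float)+.5)/k-.5+[u0,v0]
def fit(model,obs,x0):
    def f(x):
        M=model(x[:3]); return np.concatenate([(np.array([proj(c,p) for p in M])-o).ravel() for c,o in obs])
    r=least_squares(f,x0); return r.x,np.sqrt(np.mean(r.fun**2))
def rz(a): return np.array([[np.cos(a),-np.sin(a),0],[np.sin(a),np.cos(a),0],[0,0,1]])
c15,s15=np.cos(np.radians(15)),np.sin(np.radians(15))
def plate(x): # centre of plate top
    P=[[40,70],[40,-70],[-40,-70],[-40,70]]
    return [np.array([x[0],x[1],85.8])+rz(x[2])@np.array([a*c15,b,a*s15]) for a,b in P]
def block(x):
    P=[[22,22],[22,-22],[-22,-22],[-22,22]]
    return [np.array([x[0],x[1],20])+rz(x[2])@np.array([a,b,0]) for a,b in P]
pt=un(4,130,160,[(408,117),(632,150),(612,275),(386,243)])
ps=un(5,240,150,[(222,262),(83,88),(190,62),(327,212)])
print("plate t",fit(plate,[(t,pt)],[500,-20,-.1])); print("plate s",fit(plate,[(s,ps)],[500,-20,-.1])); print("both",fit(plate,[(t,pt),(s,ps)],[500,-20,-.1]))
bt=un(4,130,160,[(102,32),(155,72),(117,123),(64,82)])
bs=un(5,240,150,[(416,657),(398,568),(485,562),(500,638)])  # +x.. order: tbd
print([atz(t,*p,20).round() for p in bt]); print([atz(s,*p,20).round() for p in bs])
gt=un(6,370,190,[(302,188)])[0]; gs=un(6,180,85,[(153,68)])[0]
print("probe top",atz(t,*gt,154),atz(s,*gs,154),tri([(t,*gt),(s,*gs)]))
for d,c in ((un(4,130,160,[(114,66)])[0],t),(un(5,240,150,[(433,604)])[0],s)): print("dot",atz(c,*d,20))
E
python3 fit.py
```

```text
plate t (array([ 4.95809056e+02,  5.48435649e+00, -1.56456878e-01]), np.float64(0.38059248029920917))
plate s (array([ 4.96095774e+02,  1.16207867e+01, -1.88836117e-01]), np.float64(0.8052332265672211))
both (array([ 4.95562396e+02,  7.77534766e+00, -1.68585158e-01]), np.float64(1.032528510087597))
[array([608., 274.,  20.]), array([581., 239.,  20.]), array([548., 264.,  20.]), array([575., 299.,  20.])]
[array([613., 280.,  20.]), array([582., 242.,  20.]), array([546., 270.,  20.]), array([574., 302.,  20.])]
probe top [ 463.72276688 -371.47926592  154.        ] [ 462.03852357 -369.71852581  154.        ] (array([ 462.91775486, -370.41711144,  154.38338241]), [np.float64(1.1777469296054877), np.float64(1.1777469296053833)])
dot [585.29603228 266.37899487  20.        ]
dot [584.53577911 266.92929378  20.        ]
```

```bash
cat > d.py <<'E'
# usage: d.py x y z [tool-x azimuth deg, tilt deg, tilt azimuth deg]: remaining move in the current tool axes
import sys,numpy as np
from scipy.spatial.transform import Rotation as R
from station import observe
def target(az,tilt=0,taz=0):
    z=np.array([np.sin(np.radians(tilt))*np.cos(np.radians(taz)),np.sin(np.radians(tilt))*np.sin(np.radians(taz)),-np.cos(np.radians(tilt))])
    a=np.radians(az); x=np.array([np.cos(a),np.sin(a),0]); x=x-z*(x@z); x/=np.linalg.norm(x)
    return R.from_matrix(np.c_[x,np.cross(z,x),z])
if __name__=="__main__":
    o=observe(); Rc=R.from_euler("xyz",o["tool_rot"]); a=[float(v) for v in sys.argv[1:]]
    print("t",round(o["time_s"],2),"pos",o["position"].round(1),"rpy",np.degrees(o["tool_rot"]).round(1),"F",o["force"].round(2),"grip",round(o["grip_width"],3),"q",o["joint_positions"].round(2))
    print("shift",Rc.inv().apply(np.array(a[:3])-o["position"]).round(1))
    if len(a)>3: print("turn", np.degrees((Rc.inv()*target(*a[3:])).as_rotvec()).round(2))
E
python3 d.py 578.5 270 150 52.7
```

```text
t 0.1 pos [ 326.7 -646.7  230.5] rpy [ 1.80e+02  1.00e-01 -6.32e+01] F [ 0.01 -0.02  0.26] grip 1.003 q [ 1.03  0.6  -0.    1.6   0.    0.94 -0.08]
shift [-704.6 -638.1   81.4]
turn [-8.000e-02  6.000e-02 -1.159e+02]
```

```bash
python3 -m crank '[[-35,-32,0,0,0,0,-1],[-35,-32,0,0,0,0,-1],[-35,-32,0,0,0,0,-1],[-35,-32,0,0,0,0,-1],[-35,-32,0,0,0,0,-1],[-35,-32,0,0,0,0,-1],[-35,-32,0,0,0,0,-1],[-35,-32,0,0,0,0,-1],[-35,-32,0,0,0,0,-1],[-35,-32,0,0,0,0,-1],[-35,-32,0,0,0,0,-1],[-35,-32,0,0,0,0,-1],[-35,-32,0,0,0,0,-1],[-35,-32,0,0,0,0,-1],[-35,-32,0,0,0,0,-1],[-35,-32,0,0,0,0,-1],[-35,-32,0,0,0,0,-1],[-35,-32,0,0,0,0,-1]]'; python3 d.py 578.5 270 150 52.7
```

```text
time_s: 1.9
position: [557.0, 176.8, 231.1]
tool_rot: [3.141, -0.0, -1.103]
force: [0.9, -0.3, -0.3]
grip_width: 0.998
t 1.9 pos [557.  176.8 231.1] rpy [180.   -0.  -63.2] F [ 0.87 -0.35 -0.33] grip 0.998 q [-0.33  0.43 -0.11  1.92  0.07  0.79 -1.57]
shift [-73.5 -61.2  81. ]
turn [ 2.0000e-02  2.0000e-02 -1.1589e+02]
```

```bash
python3 -m crank '[[-37,-31,20,0,0,0,-1],[-36,-30,20,0,0,0,-1],[0,0,0,0,0,-8.5,-1],[0,0,0,0,0,-8.5,-1],[0,0,0,0,0,-8.5,-1],[0,0,0,0,0,-8.5,-1],[0,0,0,0,0,-8.5,-1],[0,0,0,0,0,-8.5,-1],[0,0,0,0,0,-8.5,-1],[0,0,0,0,0,-8.5,-1],[0,0,0,0,0,-8.5,-1],[0,0,0,0,0,-8.5,-1],[0,0,0,0,0,-8.5,-1],[0,0,0,0,0,-8.5,-1],[0,0,0,0,0,-8.5,-1],[0,0,0,0,0,-5.4,-1],[0,0,0,0,0,0,-0.4],[0,0,0,0,0,0,-0.4],[0,0,0,0,0,0,-0.4]]'; python3 d.py 578.5 270 150 52.7;python3 - <<'E'
from h import *
from station import imaging
for n in("top","scene"):
    s=imaging.snapshot(n);pickle.dump(s,open(n+"1.pkl","wb"))
    u,v=[int(x) for x in proj(s,(578,270,80))]; print(u,v)
    u0=max(0,u-70);v0=max(0,v-60);crop(s,u0,v0,u+70,min(384,v+60),5,f"pics/{n}1.png");print(u0,v0)
E
```

```text
time_s: 3.8
position: [577.7, 264.7, 192.4]
tool_rot: [-3.142, 0.0, 0.918]
force: [0.2, 0.9, 0.3]
grip_width: 0.701
t 3.8 pos [577.7 264.7 192.4] rpy [-180.     0.    52.6] F [0.16 0.85 0.27] grip 0.701 q [-0.09  0.61 -0.67  1.82  0.48  0.87 -0.07]
shift [ 4.7 -2.6 42.4]
turn [-0.    0.01 -0.12]
150 176
80 116
332 258
262 198
```

View pics/top1.png

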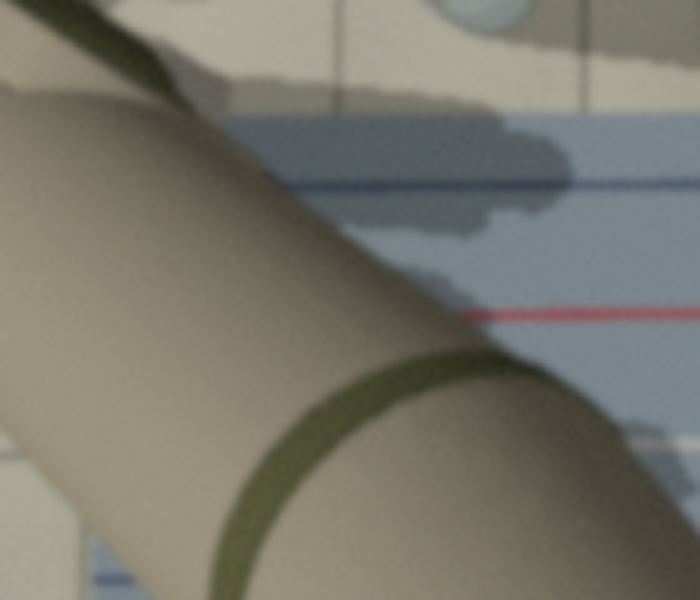

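View pics/scene1.png

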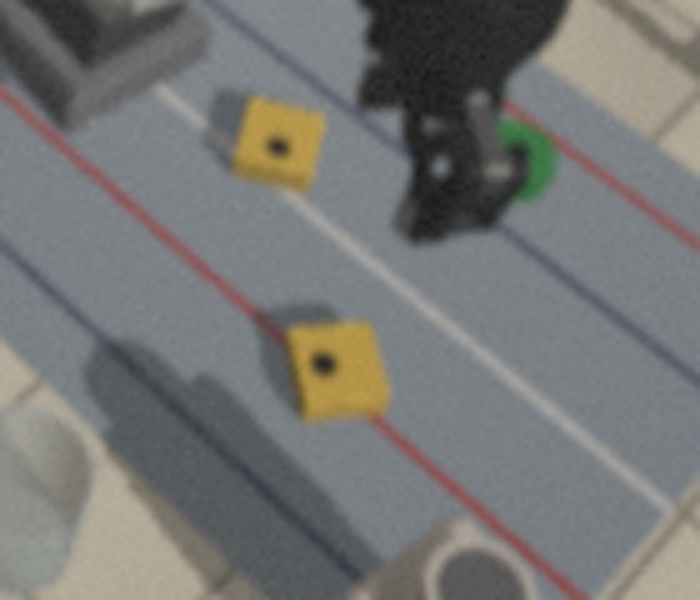

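```bash
python3 -m crank '[[4,-3,30,0,0,0,-0.4],[1,0,30,0,0,0,-0.4],[0,0,30,0,0,0,-0.4],[0,0,30,0,0,0,-0.4],[0,0,30,0,0,0,-0.4],[0,0,0,0,0,0,-0.4],[0,0,0,0,0,0,-0.4]]'; python3 d.py 578.5 270 4 52.7;python3 - <<'E'
from h import *
from station import imaging
for n in("scene",):
    s=imaging.snapshot(n);pickle.dump(s,open(n+"2.pkl","wb"))
    crop(s,280,220,380,310,7,f"pics/{n}2.png")
E
```

```text
time_s: 4.6
position: [578.2, 270.9, 42.7]
tool_rot: [-3.141, 0.001, 0.92]
force: [0.3, -0.5, -0.0]
grip_width: 0.702
t 4.6 pos [578.2 270.9  42.7] rpy [-180.     0.    52.7] F [ 0.29 -0.54 -0.02] grip 0.702 q [-0.19  0.79 -0.53  1.91  0.66  0.62 -0.22]
shift [-0.6  0.8 38.7]
turn [-0.02  0.04  0.01]
```

View pics/scene2.png

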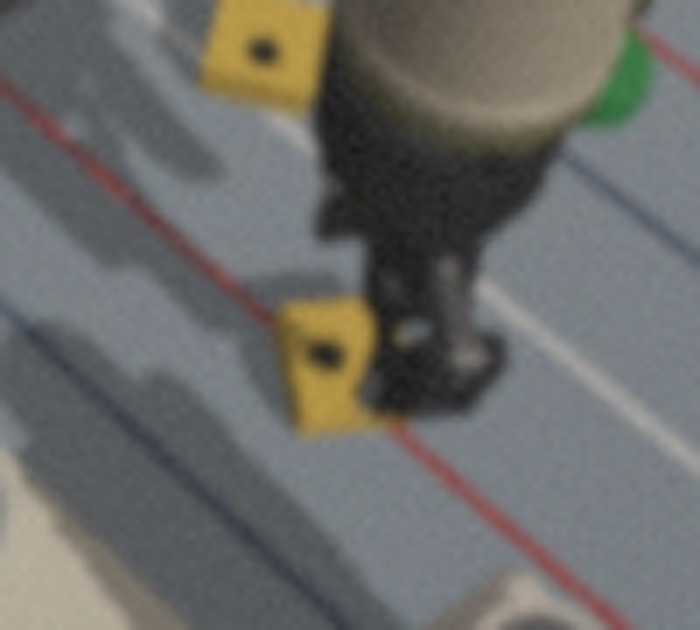

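```bash
python3 -m crank '[[-1,1,13,0,0,0,-0.4],[0,0,13,0,0,0,-0.4],[0,0,12,0,0,0,-0.4],[0,0,0,0,0,0,-0.4],[0,0,0,0,0,0,1],[0,0,0,0,0,0,1],[0,0,0,0,0,0,1],[0,0,0,0,0,0,1],[0,0,0,0,0,0,1]]' 30; python3 d.py 578.5 270 4 52.7
```

```text
time_s: 5.55
position: [578.7, 269.1, 4.7]
tool_rot: [3.142, -0.0, 0.92]
force: [0.5, -0.4, -0.7]
grip_width: 0.508
t 5.55 pos [578.7 269.1   4.7] rpy [180.   -0.   52.7] F [ 0.51 -0.43 -0.74] grip 0.508 q [-0.22  0.84 -0.48  1.92  0.71  0.56 -0.26]
shift [ 0.6 -0.7  0.7]
turn [ 0.01 -0.01 -0.  ]
```

```bash
python3 -m crank '[[0,0,-20,0,0,0,1],[0,0,-40,0,0,0,1],[0,0,-40,0,0,0,1],[0,0,-40,0,0,0,1],[0,0,-30,0,0,0,1],[0,0,0,0,0,0,1]]'
python3 - <<'E'
from h import *
t=load("top0");s=load("scene0")
def enh(c,u0,v0,u1,v1,k,f):
    i=cv2.resize(c["img"][v0:v1,u0:u1,::-1],None,fx=k,fy=k,interpolation=cv2.INTER_CUBIC)
    cv2.imwrite(f,cv2.normalize(cv2.convertScaleAbs(i,alpha=1.6,beta=-110),None,0,255,cv2.NORM_MINMAX))
enh(t,222,174,296,238,10,"pics/tpl.png")
enh(s,245,155,312,218,9,"pics/spl.png")
from station import imaging
s=imaging.snapshot("scene");pickle.dump(s,open("scene3.pkl","wb"));crop(s,260,180,390,290,6,"pics/scene3.png")
E
python3 d.py 490 -25 180 80.3 15 -9.7
```

```text
time_s: 6.15
position: [580.3, 270.4, 179.1]
tool_rot: [3.139, -0.006, 0.92]
force: [0.2, 0.6, -1.0]
grip_width: 0.508
t 6.2 pos [579.5 269.5 176.7] rpy [179.9  -0.2  52.7] F [-0.5  -0.13 -0.54] grip 0.5 q [-0.1   0.63 -0.66  1.83  0.51  0.85 -0.09]
shift [-288.5  107.4   -4.1]
turn [-14.55   3.45 -27.48]
```

View pics/tpl.png

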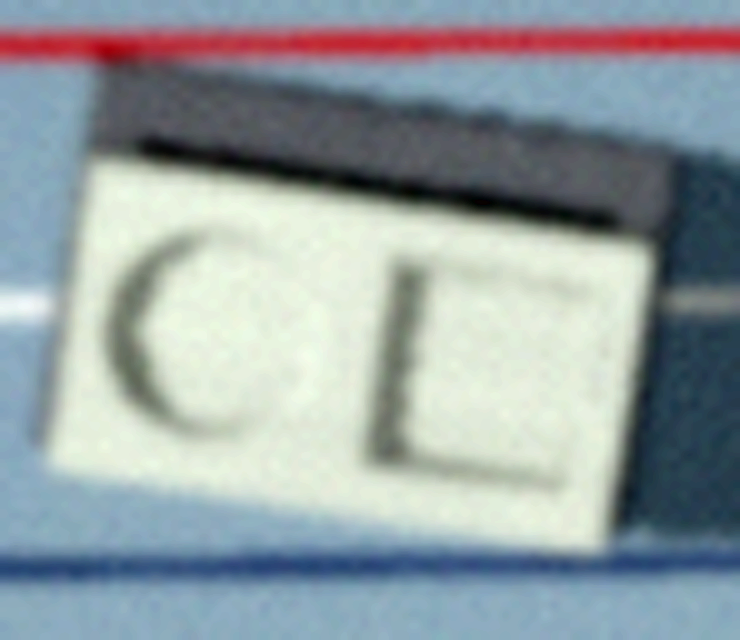

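View pics/spl.png

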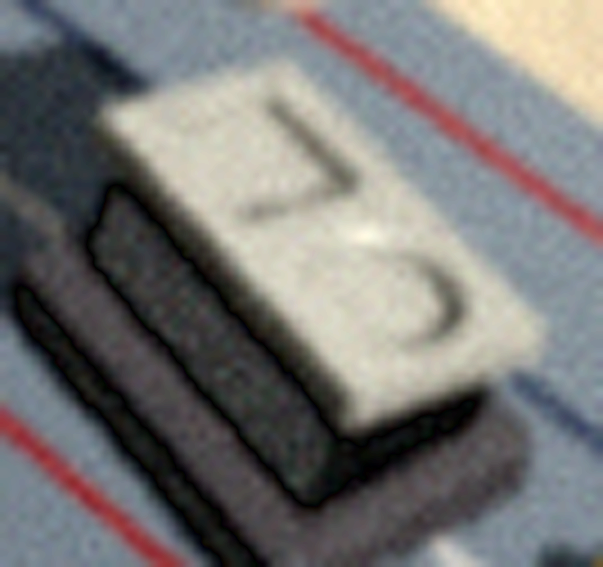

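View pics/scene3.png

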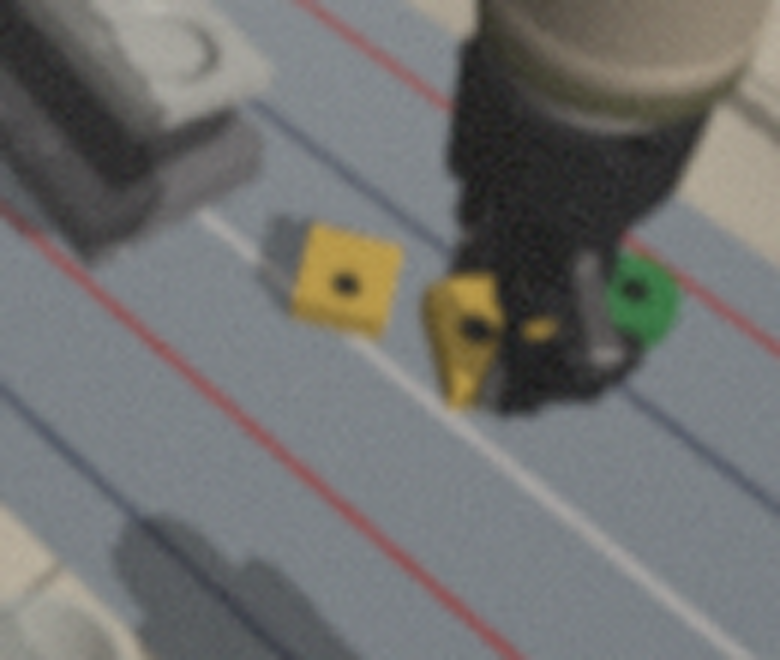

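```bash
cat >> fit.py <<'E'
print("-----")
pt=un(10,222,174,[(90,150),(655,235),(607,552),(47,462)]); ps=un(9,245,155,[(345,428),(98,112),(285,62),(548,335)])
for o in ([(t,pt)],[(s,ps)],[(t,pt),(s,ps)]):
    x,e=fit(plate,o,[500,0,-.1]); print(x.round(3),e, "pocket top",(np.array([x[0],x[1],85.8])+rz(x[2])@[0,-34,0]).round(1),np.degrees(x[2]))
for a,b in zip(pt,ps): print(tri([(t,*a),(s,*b)]))
E
python3 fit.py | sed -n '/---/,$p'
```

```text
-----
[ 4.96221e+02  6.66700e+00 -1.60000e-01] 0.24567639879797468 pocket top [490.8 -26.9  85.8] -9.143021627480916
[ 4.97094e+02  9.80000e+00 -1.81000e-01] 0.9074395083433786 pocket top [491.  -23.6  85.8] -10.345984422204156
[ 4.96358e+02  7.79100e+00 -1.68000e-01] 0.7958552769973738 pocket top [490.7 -25.7  85.8] -9.605270884302781
(array([546.69143618,  70.6800103 ,  84.9458418 ]), [np.float64(0.14408093475588868), np.float64(0.1440809347558612)])
(array([522.64065023, -67.12049343,  98.65980809]), [np.float64(1.7503492391132927), np.float64(1.7503492391133737)])
(array([445.0887942 , -56.37450451,  74.48739844]), [np.float64(1.0941016869596991), np.float64(1.0941016869596407)])
(array([468.70686245,  83.16526395,  75.02242465]), [np.float64(0.9410971963553625), np.float64(0.9410971963554482)])
```

```bash
python3 -m crank '[[0,0,0,-2.91,0.69,-5.5,1],[0,0,0,-2.91,0.69,-5.5,1],[0,0,0,-2.91,0.69,-5.5,1],[0,0,0,-2.91,0.69,-5.5,1],[0,0,0,-2.91,0.69,-5.5,1],[0,0,0,0,0,0,1],[0,0,0,0,0,0,1]]'; python3 d.py 478.6 -23.9 150 80.5 15 -9.5
```

```text
time_s: 6.9
position: [578.2, 268.9, 173.6]
tool_rot: [2.885, 0.003, 1.4]
force: [-0.3, 0.4, -0.3]
grip_width: 0.505
t 6.9 pos [578.2 268.9 173.6] rpy [165.3   0.2  80.2] F [-0.32  0.4  -0.3 ] grip 0.505 q [-0.2   0.57 -0.61  1.99  0.87  0.69 -0.  ]
shift [-305.4  -53.    11.5]
turn [-0.32  0.23 -0.23]
```

```bash
python3 -m crank '[[-30,-5,1,-0.3,0.2,-0.2,1],[-30,-5,1,0,0,0,1],[-30,-5,1,0,0,0,1],[-30,-5,1,0,0,0,1],[-30,-5,1,0,0,0,1],[-30,-5,1,0,0,0,1],[-30,-5,1,0,0,0,1],[-30,-5,1,0,0,0,1],[-30,-5,1,0,0,0,1],[-25,-5,1,0,0,0,1],[-10,-3,1,0,0,0,1],[0,0,0,0,0,0,1],[0,0,0,0,0,0,1]]'; python3 d.py 478.6 -23.9 131.8 80.5 15 -9.5;python3 - <<'E'
from h import *
from station import imaging
for n in("scene","top"):
    s=imaging.snapshot(n);pickle.dump(s,open(n+"4.pkl","wb"))
    crop(s,220,130,350,240,6,f"pics/{n}4.png")
E
```

```text
time_s: 8.2
position: [481.9, -22.9, 150.2]
tool_rot: [2.877, -0.001, 1.406]
force: [0.3, 0.8, -1.7]
grip_width: 0.505
t 8.2 pos [481.9 -22.9 150.2] rpy [ 1.649e+02 -1.000e-01  8.060e+01] F [ 0.33  0.82 -1.65] grip 0.505 q [ 0.22  0.42 -0.46  2.39  1.16  0.29  0.12]
shift [-1.5 -7.8 16.9]
turn [ 0.13 -0.1   0.03]
```

View pics/scene4.png

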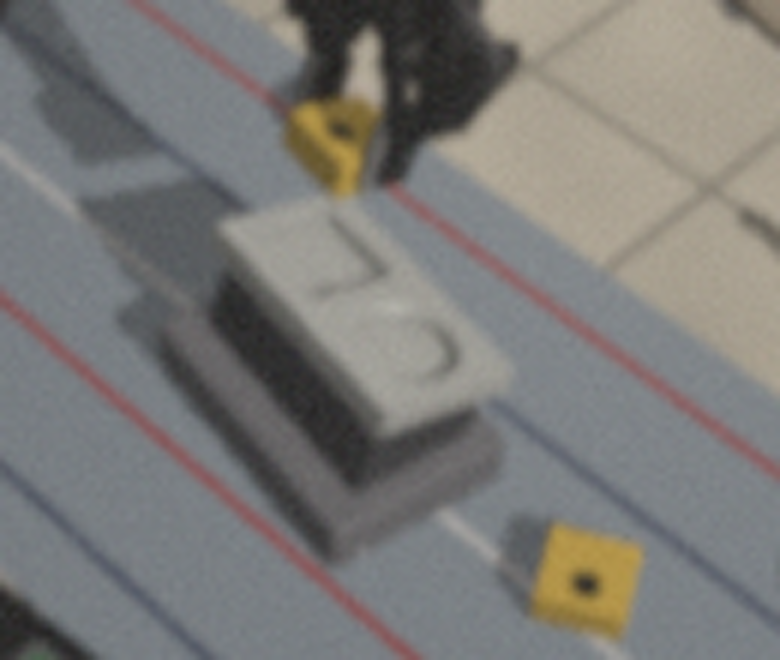

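View pics/top4.png

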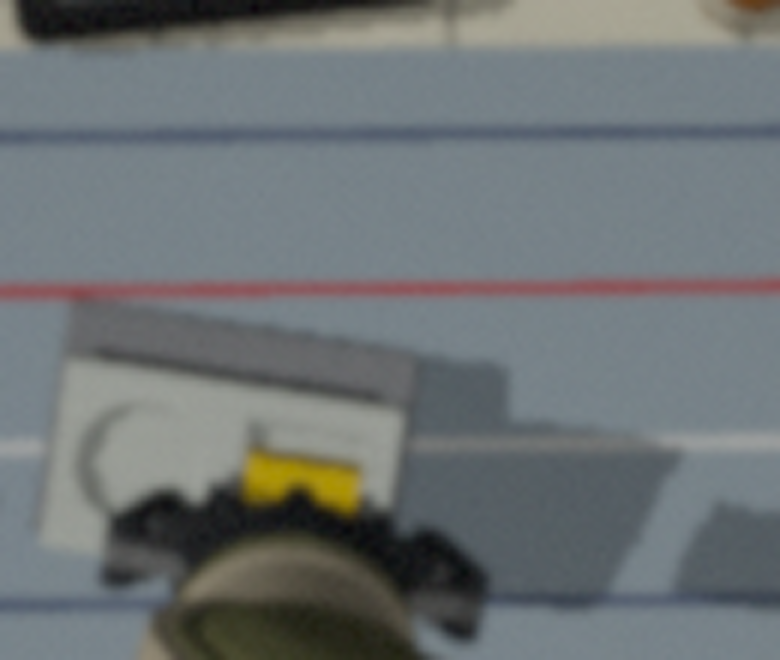

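```bash
cat > chk.py <<'E'
from h import *
from scipy.spatial.transform import Rotation as R
from station import observe
o=observe();Rm=R.from_euler("xyz",o["tool_rot"]).as_matrix();p=o["position"]
for n in("top4","scene4"):
    c=load(n);print(n)
    for h in(15.3,-4.7):
        for a,b in((22,22),(22,-22),(-22,-22),(-22,22)):
            u=np.array(proj(c,p+Rm@[a,b,-h])); print("toolx",a,"tooly",b,"h",h,((u-[220,130]+.5)*6-.5).round(0))
E
python3 chk.py
```

```text
top4
toolx 22 tooly 22 h 15.3 [247. 453.]
toolx 22 tooly -22 h 15.3 [230. 564.]
toolx -22 tooly -22 h 15.3 [344. 582.]
toolx -22 tooly 22 h 15.3 [362. 471.]
toolx 22 tooly 22 h -4.7 [249. 441.]
toolx 22 tooly -22 h -4.7 [232. 550.]
toolx -22 tooly -22 h -4.7 [343. 567.]
toolx -22 tooly 22 h -4.7 [361. 459.]
scene4
toolx 22 tooly 22 h 15.3 [342. 169.]
toolx 22 tooly -22 h 15.3 [416. 150.]
toolx -22 tooly -22 h 15.3 [359.  94.]
toolx -22 tooly 22 h 15.3 [286. 111.]
toolx 22 tooly 22 h -4.7 [331. 203.]
toolx 22 tooly -22 h -4.7 [404. 183.]
toolx -22 tooly -22 h -4.7 [348. 128.]
toolx -22 tooly 22 h -4.7 [275. 146.]
```

Run:
```python
from h import *
def en(c,u0,v0,u1,v1,k,f):
    i=cv2.resize(c["img"][v0:v1,u0:u1,::-1],None,fx=k,fy=k,interpolation=cv2.INTER_CUBIC); cv2.imwrite(f,i)
a=load("top4");b=load("scene4")
en(a,250,195,290,225,16,"pics/t4z.png"); en(b,260,138,295,168,16,"pics/s4z.png")
```

```text
(no output)
```

View pics/t4z.png

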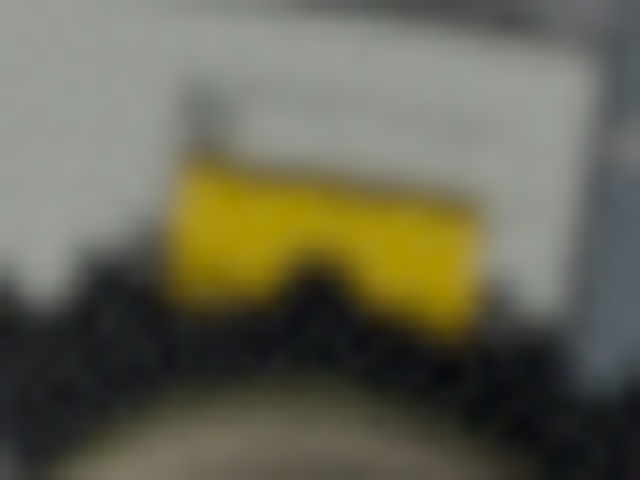

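View pics/s4z.png

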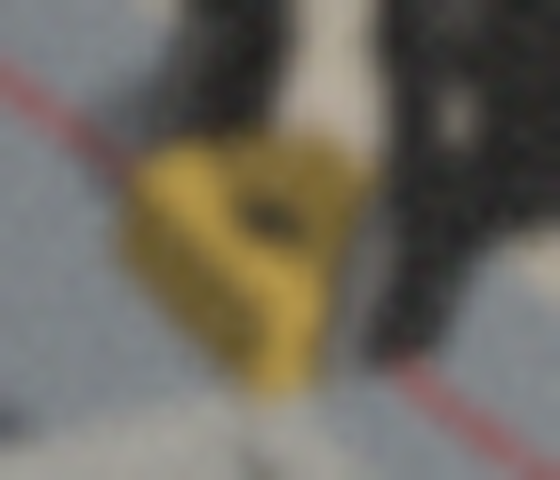

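Run:
```python
from h import *
from scipy.spatial.transform import Rotation as R
from station import observe
o=observe();Rm=R.from_euler("xyz",o["tool_rot"]).as_matrix();p=o["position"]
a=load("top4");b=load("scene4")
for x,tu,su in((22,(261.6,205.0),(276.3,162.6)),(-22,(280,207.8),(267.6,153.6))):
    q,e=tri([(a,*tu),(b,*su)]); print(q.round(1),np.round(e,1),"pred",(p+Rm@[x,22,4.7]).round(1),"tool err",(Rm.T@(q-p)-[x,22,4.7]).round(1))
```

```text
[502.6  -4.7 151.2] [1.1 1.1] pred [507.6  -4.4 151.4] tool err [-1.1 -4.8 -1. ]
[495.4 -46.9 149.9] [1.8 1.8] pred [500.5 -47.8 151.4] tool err [ 0.1 -5.4  0.1]
```

```bash
python3 d.py 490 -25.9 103.9 80.5 15 -9.5
```

```text
t 8.3 pos [481.9 -22.4 150.2] rpy [ 1.649e+02 -1.000e-01  8.070e+01] F [ 0.3   0.68 -0.92] grip 0.506 q [ 0.22  0.42 -0.46  2.39  1.16  0.29  0.12]
shift [-2.2 -3.8 46.9]
turn [ 0.14 -0.12  0.12]
```

```bash
python3 -m crank '[[-1,-2,12,0,0,0,1],[-1,-2,12,0,0,0,1],[0,0,12,0,0,0,1],[0,0,11,0,0,0,1],[0,0,0,0,0,0,1],[0,0,0,0,0,0,1]]'; python3 d.py 490 -25.9 103.9 80.5 15 -9.5;python3 - <<'E'
from h import *
from station import imaging
for n in("scene","top"):
    s=imaging.snapshot(n);pickle.dump(s,open(n+"5.pkl","wb"))
    u0,v0=(245,155) if n=="scene" else (222,174)
    crop(s,u0-(0 if n=="scene" else 0),v0-12,u0+74,v0+52,10,f"pics/{n}5.png")
E
```

```text
time_s: 8.9
position: [489.1, -26.3, 103.6]
tool_rot: [2.878, -0.001, 1.408]
force: [-0.2, -0.1, -0.5]
grip_width: 0.499
t 8.9 pos [489.1 -26.3 103.6] rpy [164.9  -0.   80.7] F [-0.19 -0.12 -0.49] grip 0.499 q [ 0.16  0.52 -0.38  2.42  1.64  0.26 -0.35]
shift [ 0.5  0.9 -0.1]
turn [ 0.08 -0.09  0.13]
```

View pics/scene5.png

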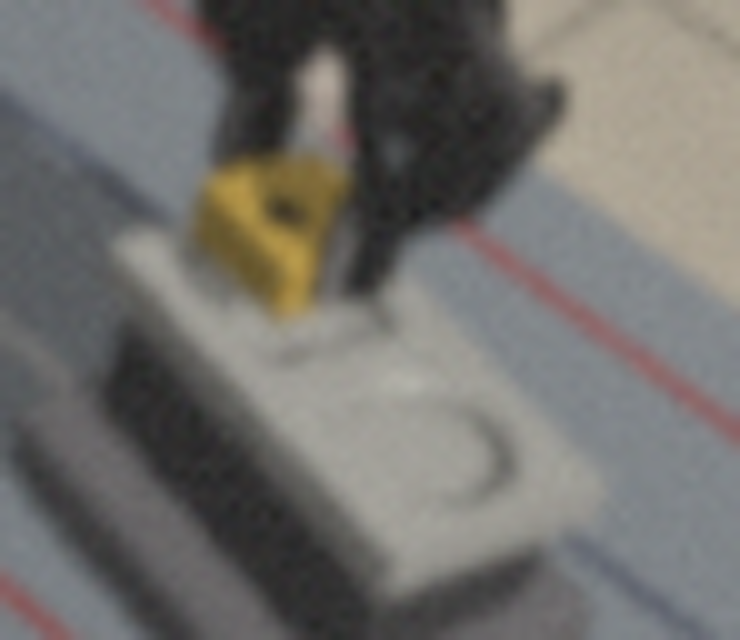

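View pics/top5.png

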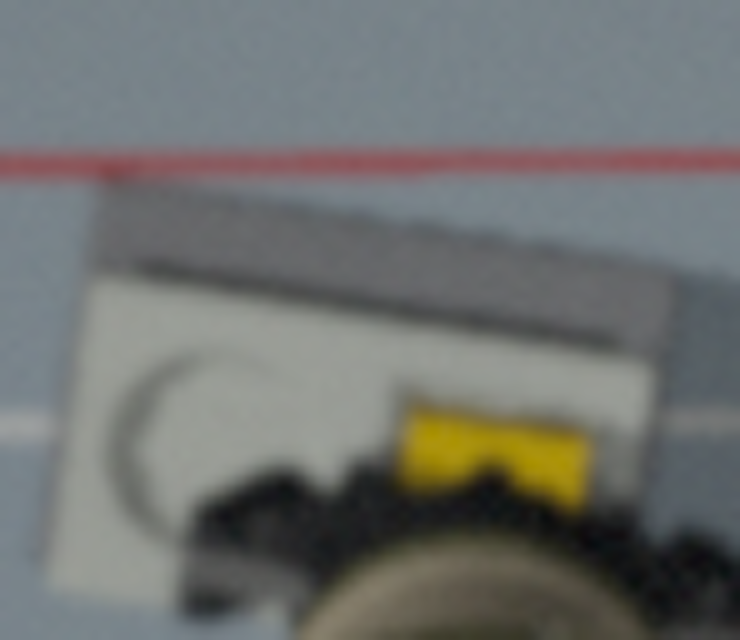

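Block and pocket line up in both views, so I'm lowering along the normal.

```bash
python3 -m crank '[[0,1,5,0,0,0,1],[0,0,4,0,0,0,1],[0,0,3,0,0,0,1],[0,0,3,0,0,0,1],[0,0,1,0,0,0,1],[0,0,0,0,0,0,1],[0,0,0,0,0,0,1]]'; python3 d.py 495.1 -26.7 84.6 80.5 15 -9.5
```

```text
time_s: 9.7
position: [494.1, -28.0, 88.6]
tool_rot: [2.878, -0.0, 1.407]
force: [-0.3, 0.9, 1.4]
grip_width: 0.503
t 9.7 pos [494.1 -28.   88.6] rpy [164.9  -0.   80.6] F [-0.26  0.89  1.36] grip 0.503 q [ 0.2   0.56 -0.42  2.41  1.74  0.3  -0.44]
shift [ 1.4 -0.2  4.1]
turn [ 0.12 -0.04  0.08]
```

```bash
python3 -m crank '[[1,0,1,0,0,0,1],[0,0,1,0,0,0,1],[0,0,1,0,0,0,1],[0,0,1,0,0,0,1],[0,0,0,0,0,0,1],[0,0,0,0,0,0,1]]'; python3 d.py 495.1 -26.7 84.6 80.5 15 -9.5;python3 - <<'E'
from h import *
from station import imaging
for n in("scene","top"):
    s=imaging.snapshot(n);pickle.dump(s,open(n+"6.pkl","wb"))
    u0,v0=(245,155) if n=="scene" else (222,174)
    crop(s,u0,v0-12,u0+74,v0+52,10,f"pics/{n}6.png")
E
```

```text
time_s: 10.3
position: [495.2, -27.4, 84.6]
tool_rot: [2.878, 0.0, 1.406]
force: [-0.9, -1.8, 4.5]
grip_width: 0.51
t 10.3 pos [495.2 -27.4  84.6] rpy [164.9   0.   80.6] F [-0.88 -1.84  4.55] grip 0.51 q [ 0.2   0.57 -0.43  2.41  1.76  0.31 -0.46]
shift [ 0.7 -0.2 -0.1]
turn [ 0.11 -0.02  0.07]
```

View pics/scene6.png

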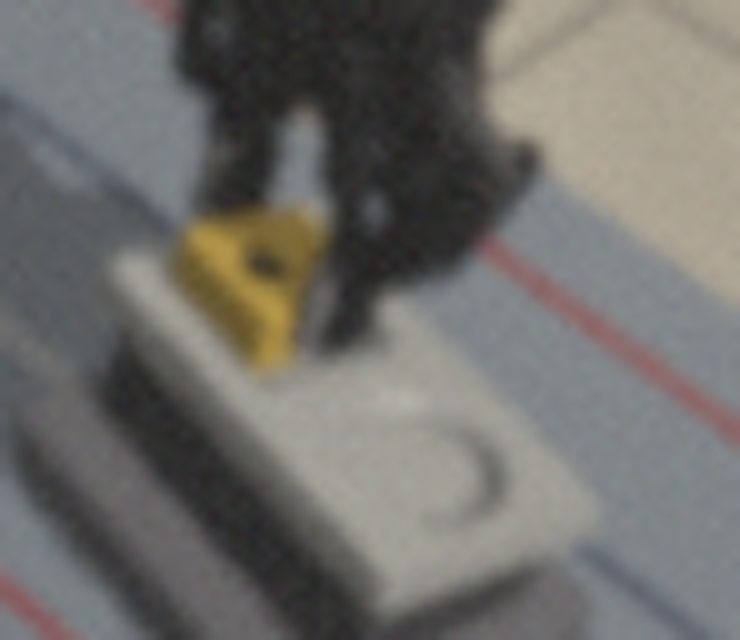

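View pics/top6.png

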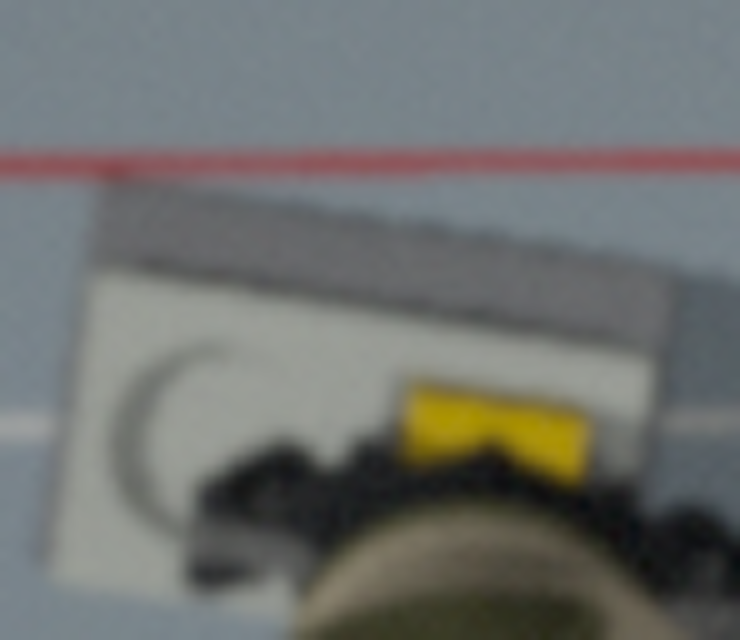

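Run:
```python
from h import *
n=np.array([-.255,.043,.966])
for nm,box in(("scene",(276,182,308,218)),("top",(226,186,240,226))):
    a=load(nm+"5");b=load(nm+"6");u0,v0,u1,v1=box
    f=lambda c:cv2.resize(cv2.cvtColor(c["img"],cv2.COLOR_RGB2GRAY),None,fx=8,fy=8,interpolation=cv2.INTER_CUBIC)
    A=f(a)[v0*8:v1*8,u0*8:u1*8];B=f(b)[(v0-4)*8:(v1+4)*8,(u0-4)*8:(u1+4)*8]
    r=cv2.matchTemplate(B,A,cv2.TM_CCOEFF_NORMED);_,m,_,l=cv2.minMaxLoc(r)
    p=np.array([496,8,85.8]);d=np.array(proj(a,p-5*n))-np.array(proj(a,p))
    print(nm,m,"shift px",(l[0]-32)/8,(l[1]-32)/8,"5mm sink =",d.round(2))
```

```text
scene 0.9768515825271606 shift px -0.75 1.375 5mm sink = [-0.46  1.28]
top 0.9824566841125488 shift px 0.375 -0.625 5mm sink = [ 0.1  -0.48]
```

```bash
python3 -m crank '[[0,0,-3,0,0,0,1],[-1.5,0,-1,0,0,0,1],[-1,0,0,0,0,0,1],[0,0,2,0,0,0,1],[0,0,1,0,0,0,1],[0,0,0,0,0,0,1]]'; python3 d.py 495.1 -26.7 84.6 80.5 15 -9.5
python3 -m crank '[[0,0,1,0,0,0,1],[0,0,0,0,0,0,1],[0,0,0,0,0,0,1]]'; python3 d.py 495.1 -26.7 84.6 80.5 15 -9.5
```

```text
time_s: 11.0
position: [494.5, -29.1, 85.3]
tool_rot: [2.878, -0.001, 1.407]
force: [-1.7, 2.2, 4.3]
grip_width: 0.504
t 11.0 pos [494.5 -29.1  85.3] rpy [ 1.649e+02 -1.000e-01  8.060e+01] F [-1.7   2.22  4.3 ] grip 0.504 q [ 0.21  0.57 -0.43  2.41  1.76  0.31 -0.46]
shift [2.5 0.  0.8]
turn [ 0.08 -0.09  0.11]
time_s: 11.3
position: [494.7, -29.4, 84.5]
tool_rot: [2.878, -0.001, 1.407]
force: [-1.7, 3.8, 3.6]
grip_width: 0.507
t 11.3 pos [494.7 -29.4  84.5] rpy [164.9  -0.   80.6] F [-1.67  3.82  3.62] grip 0.507 q [ 0.21  0.57 -0.43  2.41  1.77  0.31 -0.46]
shift [ 2.7 -0.  -0.1]
turn [ 0.09 -0.06  0.09]
```

```bash
python3 -m crank '[[0,0,-2,0,0,0,1],[1.2,-0.5,0,0,0,0,1],[0,0,1,0,0,0,1],[0,0,1,0,0,0,1],[0,0,0,0,0,0,1],[0,0,0,0,0,0,1]]'; python3 d.py 495.1 -26.7 84.6 80.5 15 -9.5
python3 - <<'E'
from h import *
from station import imaging
for n in("scene","top"):
    s=imaging.snapshot(n);pickle.dump(s,open(n+"7.pkl","wb"))
    u0,v0=(245,155) if n=="scene" else (222,174)
    crop(s,u0,v0-12,u0+74,v0+52,10,f"pics/{n}7.png")
for nm,box in(("scene",(276,182,308,218)),("top",(226,186,240,226))):
    a=load(nm+"5");b=load(nm+"7");u0,v0,u1,v1=box
    f=lambda c:cv2.resize(cv2.cvtColor(c["img"],cv2.COLOR_RGB2GRAY),None,fx=8,fy=8,interpolation=cv2.INTER_CUBIC)
    A=f(a)[v0*8:v1*8,u0*8:u1*8];B=f(b)[(v0-4)*8:(v1+4)*8,(u0-4)*8:(u1+4)*8]
    r=cv2.matchTemplate(B,A,cv2.TM_CCOEFF_NORMED);_,m,_,l=cv2.minMaxLoc(r)
    print(nm,m,"shift px",(l[0]-32)/8,(l[1]-32)/8)
E
```

```text
time_s: 11.9
position: [494.6, -29.0, 84.4]
tool_rot: [2.878, 0.0, 1.406]
force: [-1.0, -2.3, 5.1]
grip_width: 0.506
t 11.9 pos [494.6 -29.   84.4] rpy [164.9   0.   80.5] F [-0.96 -2.32  5.08] grip 0.506 q [ 0.21  0.57 -0.43  2.42  1.77  0.31 -0.47]
shift [ 2.4  0.2 -0.1]
turn [0.12 0.02 0.04]
scene 0.9770388007164001 shift px -0.75 1.375
top 0.9769671559333801 shift px 0.375 -0.625
```

View pics/scene7.png

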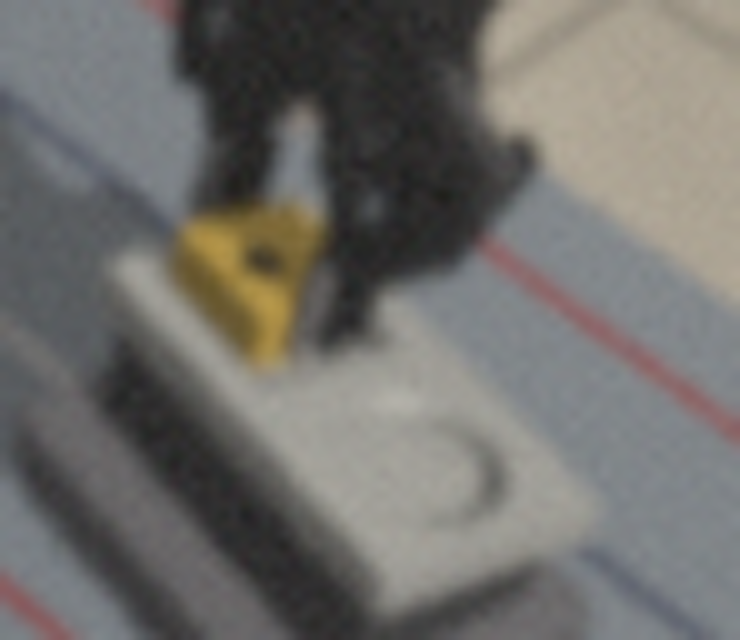

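Run:
```python
from h import *
from scipy.spatial.transform import Rotation as R
from station import observe
o=observe();Rm=R.from_euler("xyz",o["tool_rot"]).as_matrix();p=o["position"]
for n in("scene","top"):
    c=load(n+"7");u0,v0=((245,155) if n=="scene" else (222,174)); v0-=12
    k=10
    im=cv2.resize(c["img"][v0:v0+64,u0:u0+74,::-1],None,fx=k,fy=k,interpolation=cv2.INTER_CUBIC)
    P=lambda q: tuple(int(x) for x in (np.array(proj(c,q))-[u0,v0]+.5)*k)
    for h,col in((15.3,(0,0,255)),(-4.7,(255,0,0))):
        pts=[P(p+Rm@[a,b-4,-h]) for a,b in((22,22),(22,-22),(-22,-22),(-22,22))]
        cv2.polylines(im,[np.array(pts)],True,col,1)
    # plate top & pocket rim, sunk 5.5 mm
    yaw=np.radians(-9.5);c15,s15=np.cos(np.radians(15)),np.sin(np.radians(15))
    X=np.array([c15*np.cos(yaw),c15*np.sin(yaw),s15]);Y=np.array([-np.sin(yaw),np.cos(yaw),0]);N=np.cross(X,Y)
    C=np.array([496.3,7.5,85.8])-5.5*N
    for cx,hx,hy in((0,40,70),(-34,24,24),(-34,27,27)):
        cv2.polylines(im,[np.array([P(C+X*a+Y*(b+cx)) for a,b in((hx,hy),(hx,-hy),(-hx,-hy),(-hx,hy))])],True,(0,200,0),1)
    cv2.imwrite(f"pics/{n}7o.png",im)
```

```text
(no output)
```

View pics/scene7o.png

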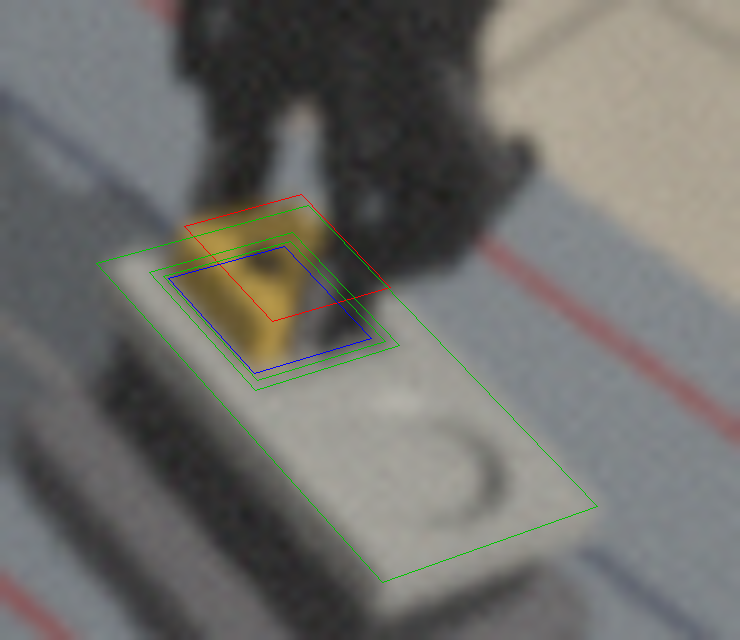

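View pics/top7o.png

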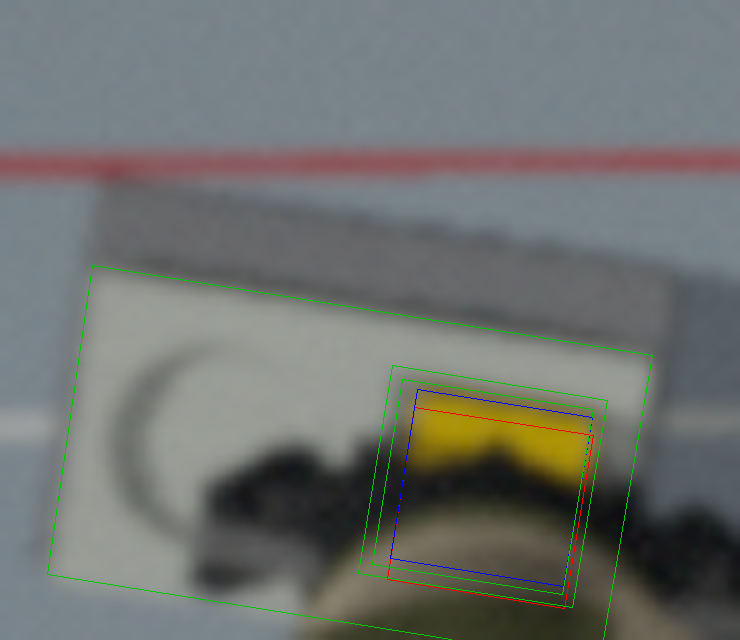

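```bash
for i in 1 2 3; do python3 -m crank '[[0,-1,0,0,0,0,1],[0,0,0,0,0,0,1]]' | egrep "pos|force"; done
```

```text
position: [493.7, -28.0, 84.3]
force: [0.3, -0.6, 4.6]
position: [492.7, -27.7, 84.0]
force: [0.9, -1.0, 4.8]
position: [491.3, -27.6, 83.5]
force: [0.2, 0.4, 1.2]
```

The force fell from 4.8 to 1.2 N, so the block has dropped in. Checking by picture.

```bash
python3 -m crank '[[0,0,1,0,0,0,1],[0,0,1,0,0,0,1],[0,0,0,0,0,0,1]]'| egrep "pos|force"
python3 - <<'E'
from h import *
from station import imaging
for n in("scene","top"):
    s=imaging.snapshot(n);pickle.dump(s,open(n+"8.pkl","wb"))
    u0,v0=(245,155) if n=="scene" else (222,174)
    crop(s,u0,v0-12,u0+74,v0+52,10,f"pics/{n}8.png")
E
```

```text
position: [491.8, -27.7, 81.5]
force: [-0.3, 1.1, 3.7]
```

View pics/scene8.png

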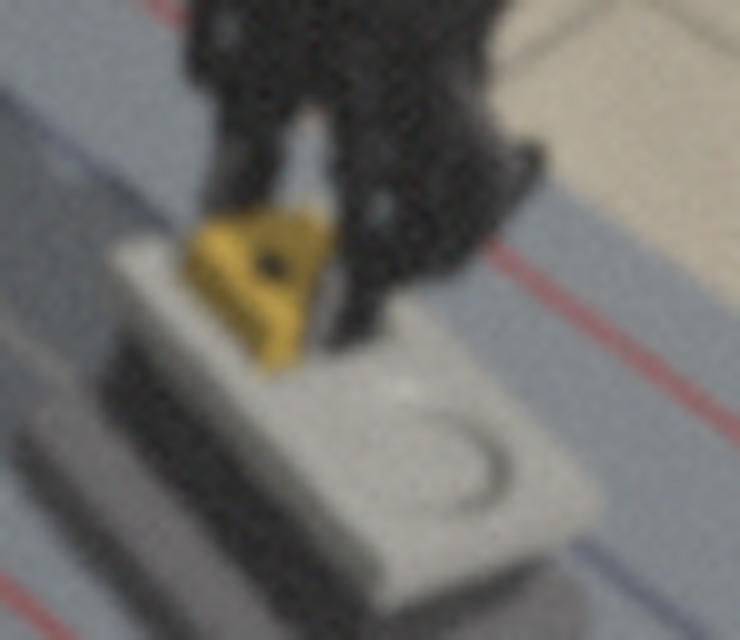

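View pics/top8.png

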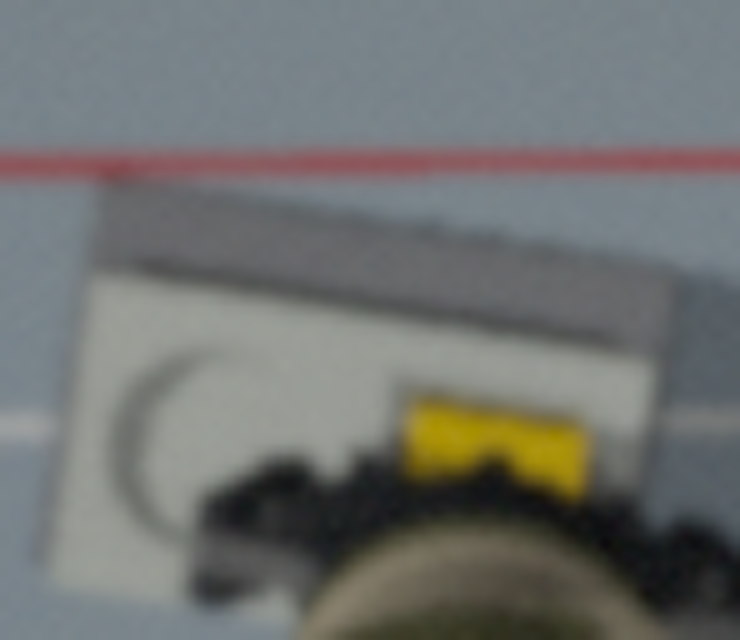

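```bash
python3 -m crank '[[0,0,-1,0,0,0,1],[0,0,0,0,0,0,1],[0,0,0,0,0,0,0.0],[0,0,0,0,0,0,-0.1],[0,0,0,0,0,0,-0.3],[0,0,0,0,0,0,-0.4]]'; python3 -m crank '[[0,0,-15,0,0,0,-0.4],[0,0,-30,0,0,0,-0.4],[0,0,-40,0,0,0,-0.4],[0,0,-40,0,0,0,-0.4],[0,0,0,0,0,0,-0.4]]';python3 - <<'E'
from h import *
from station import imaging
for n in("scene","top"):
    s=imaging.snapshot(n);pickle.dump(s,open(n+"9.pkl","wb"))
    u0,v0=(245,155) if n=="scene" else (222,174)
    crop(s,u0,v0-12,u0+74,v0+52,10,f"pics/{n}9.png")
E
```

```text
time_s: 13.6
position: [492.0, -28.4, 82.7]
tool_rot: [2.878, 0.0, 1.406]
force: [-0.6, -0.1, 0.2]
grip_width: 0.699
time_s: 14.1
position: [472.2, -28.9, 163.7]
tool_rot: [2.873, 0.012, 1.401]
force: [-0.5, -0.1, -0.0]
grip_width: 0.701
```

View pics/scene9.png

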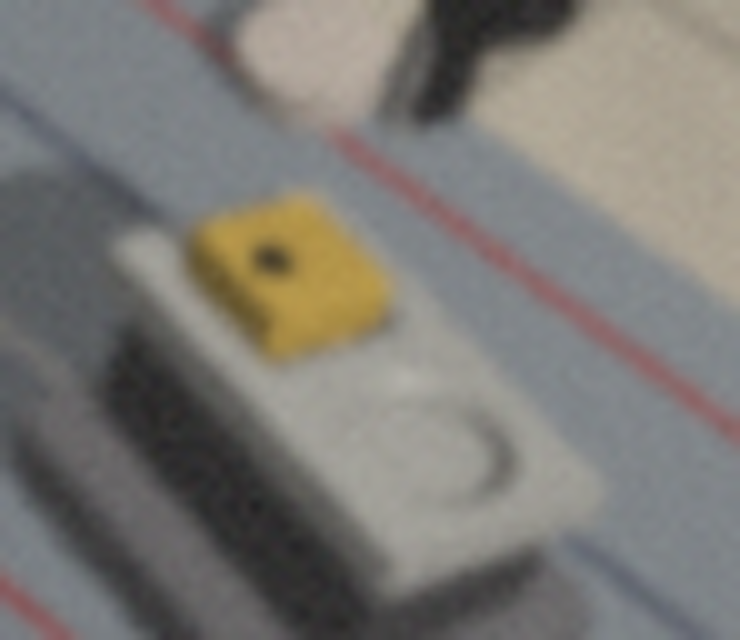

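View pics/top9.png

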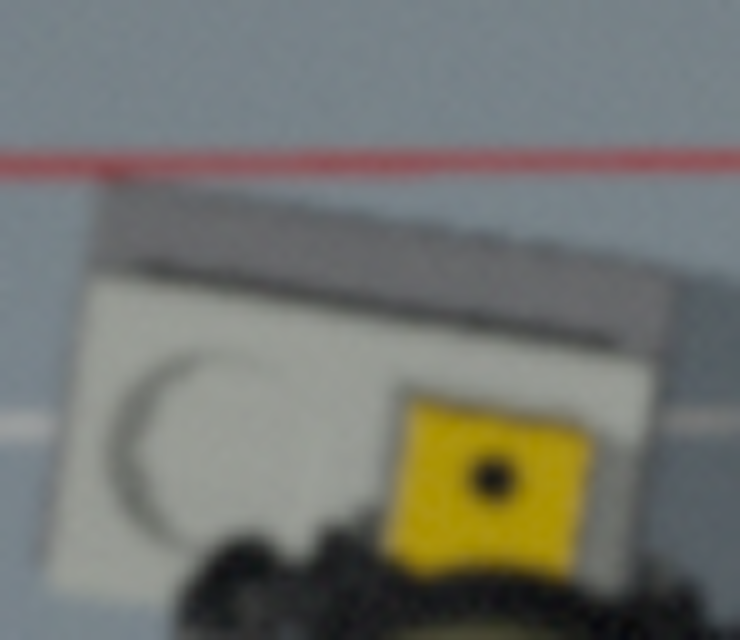

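```bash
cat > seat.py <<'E'
from h import *
import sys
t=load("top9");s=load("scene9")
def U(u0,v0,p): return (np.array(p,float)+.5)/10-.5+[u0,v0]
n=np.array([-.255,.043,.966])
d,e=tri([(t,*U(222,162,(492,478))),(s,*U(245,143,(273,258)))]); print("dot",d.round(1),np.round(e,1))
yaw=np.radians(-9.5);c15,s15=np.cos(np.radians(15)),np.sin(np.radians(15))
X=np.array([c15*np.cos(yaw),c15*np.sin(yaw),s15]);Y=np.array([-np.sin(yaw),np.cos(yaw),0]);N=np.cross(X,Y)
F=np.array([496.3,7.5,85.8])-34*Y-7*N
print("exp dot",(F+19.8*N+8*X).round(1), "diff in plate axes",[(d-F-19.8*N-8*X)@v for v in(X,Y,N)])
# same camera pair: plate corner triangulation, block top corners
for nm,a,b in(("blk +x+y",(415,405),(282,360-48)),("blk +x-y",(592,432),(192,240))):
    pass
C=[tri([(t,*U(222,162,a)),(s,*U(245,143,b))]) for a,b in (((92,272),(395,590)),((657,357),(118,238)))]
for q,e in C: print("plate corner",q.round(1),np.round(e,1),"height over model plane",((q-F-7*N)@N).round(1))
E
python3 seat.py
```

```text
dot [493.5 -27.6 102.6] [0.7 0.7]
exp dot [495.  -26.8 100.2] diff in plate axes [np.float64(-0.7335999813194278), np.float64(-1.0792517469828558), np.float64(2.645028668356296)]
plate corner [545.1  71.2  86.8] [1.4 1.4] height over model plane -8.7
plate corner [521.2 -66.5 101.1] [2.9 2.9] height over model plane 5.3
```

```bash
python3 -m crank '[[0,0,0,0,0,0,1],[0,0,0,0,0,0,1],[0,0,0,0,0,0,1],[0,0,0,0,0,0,1],[0,0,0,0,0,0,1]]' 30 >/dev/null; python3 d.py 484.9 -26.6 108.2 80.5 15 -9.5
```

```text
t 14.7 pos [472.2 -28.8 161.2] rpy [164.8   0.7  80.4] F [ 0.01 -0.36 -0.33] grip 0.0 q [ 0.17  0.37 -0.37  2.4   1.04  0.27  0.24]
shift [ 5.  -2.1 54.3]
turn [0.2  0.72 0.06]
```

```bash
python3 -m crank '[[2,-1,18,0.2,0.7,0,1],[2,-1,18,0,0,0,1],[1,0,18,0,0,0,1],[0,0,3,0,0,0,1],[0,0,0,0,0,0,1]]'|egrep "pos|force"; for i in 1 2 3 4 5 6; do python3 -m crank '[[0,0,2,0,0,0,1],[0,0,0,0,0,0,1]]' | egrep "pos|force"; done
```

```text
position: [484.5, -26.7, 110.2]
force: [-0.3, 0.9, -0.2]
position: [485.3, -27.2, 109.2]
force: [0.1, -0.2, 0.3]
position: [485.8, -27.3, 107.2]
force: [0.1, 0.6, -0.5]
position: [486.3, -27.3, 105.1]
force: [-0.0, -0.2, 0.6]
position: [486.7, -27.4, 103.1]
force: [-0.9, 0.8, 0.3]
position: [487.2, -27.4, 101.1]
force: [0.6, -0.6, -0.1]
position: [487.8, -27.5, 99.2]
force: [0.8, -0.7, 1.0]
```

```bash
for i in 1 2 3 ; do python3 -m crank '[[0,0,2,0,0,0,1],[0,0,0,0,0,0,1]]' | egrep "pos|force"; done; python3 -m crank '[[0,0,-4,0,0,0,1],[0,0,-5,0,0,0,1],[0,0,-20,0,0,0,1],[0,0,-45,0,0,0,1],[0,0,-45,0,0,0,1],[0,0,-45,0,0,0,-1],[0,0,0,0,0,0,-1]]'; python3 d.py 462.9 -370.5 250 0
```

```text
position: [488.3, -27.6, 97.3]
force: [-0.6, -0.6, 2.7]
position: [488.8, -27.7, 95.4]
force: [-0.3, 0.1, 2.8]
position: [489.3, -27.8, 93.5]
force: [-0.3, -0.3, 3.6]
time_s: 17.7
position: [469.8, -28.9, 196.6]
tool_rot: [2.855, 0.011, 1.395]
force: [-0.5, -0.7, -0.1]
grip_width: 0.331
t 17.7 pos [469.8 -28.9 196.6] rpy [163.6   0.6  79.9] F [-0.53 -0.73 -0.1 ] grip 0.331 q [ 0.21  0.3  -0.42  2.38  0.83  0.31  0.44]
shift [-338.1   65.   -32.8]
turn [ 14.09 -10.96  79.41]
```

```bash
python3 d.py 462.9 -370.5 240 30
```

```text
t 17.7 pos [469.8 -28.9 196.6] rpy [163.6   0.6  79.9] F [-0.53 -0.73 -0.1 ] grip 0.331 q [ 0.21  0.3  -0.42  2.38  0.83  0.31  0.44]
shift [-338.    62.1  -23.3]
turn [15.64 -6.6  49.65]
```

```bash
python3 -m crank '[[0,0,0,2.2,-0.9,7.1,-1],[0,0,0,2.2,-0.9,7.1,-1],[0,0,0,2.2,-0.9,7.1,-1],[0,0,0,2.2,-0.9,7.1,-1],[0,0,0,2.2,-0.9,7.1,-1],[0,0,0,2.2,-0.9,7.1,-1],[0,0,0,2.4,-1.2,7.1,-1],[0,0,0,0,0,0,-1],[0,0,0,0,0,0,-1]]'|grep time; python3 d.py 462.9 -370.5 240 30
```

```text
time_s: 18.6
t 18.6 pos [469.9 -29.8 192.9] rpy [-180.     0.2   30.2] F [ 0.16  0.22 -0.01] grip 0.998 q [ 0.28  0.39 -0.44  2.18  0.28  0.63  0.16]
shift [-177.7  290.9  -46.7]
turn [-0.03  0.19  0.22]
```

```bash
python3 -m crank '[[-10,16,-20,0,0.2,0.2,-1],[-20,33,-15,0,0,0,-1],[-20,33,-10,0,0,0,-1],[-20,33,0,0,0,0,-1],[-20,33,0,0,0,0,-1],[-20,33,0,0,0,0,-1],[-20,33,0,0,0,0,-1],[-20,33,0,0,0,0,-1],[-18,30,0,0,0,0,-1],[-9,14,0,0,0,0,-1],[0,0,0,0,0,0,-1],[0,0,0,0,0,0,-1]]'|grep time; python3 d.py 462.9 -370.5 93 30
python3 - <<'E'
from h import *
from station import imaging
for n in("scene","top"):
    s=imaging.snapshot(n);pickle.dump(s,open(n+"10.pkl","wb"))
    u,v=[int(x) for x in proj(s,(463,-370,150))];u0,v0=max(0,u-40),max(0,v-40);print(n,u0,v0)
    crop(s,u0,v0,min(512,u+40),v+40,8,f"pics/{n}10.png")
E
```

```text
time_s: 19.8
t 19.8 pos [ 461.4 -368.5  237.5] rpy [-179.9   -0.    30. ] F [ 0.29 -0.59 -0.21] grip 1.001 q [ 0.86  0.46 -0.4   1.89  0.23  0.84  0.86]
shift [  0.3   2.8 144.5]
turn [-0.15 -0.   -0.03]
scene 164 57
top 378 181
```

View pics/scene10.png

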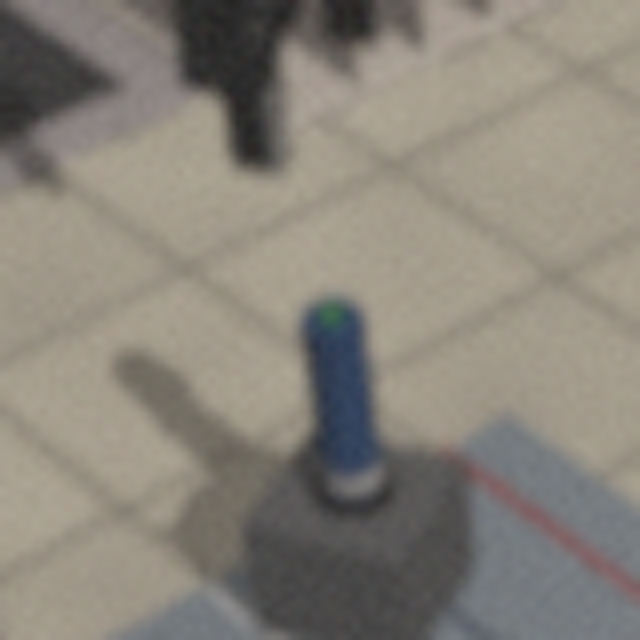

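View pics/top10.png

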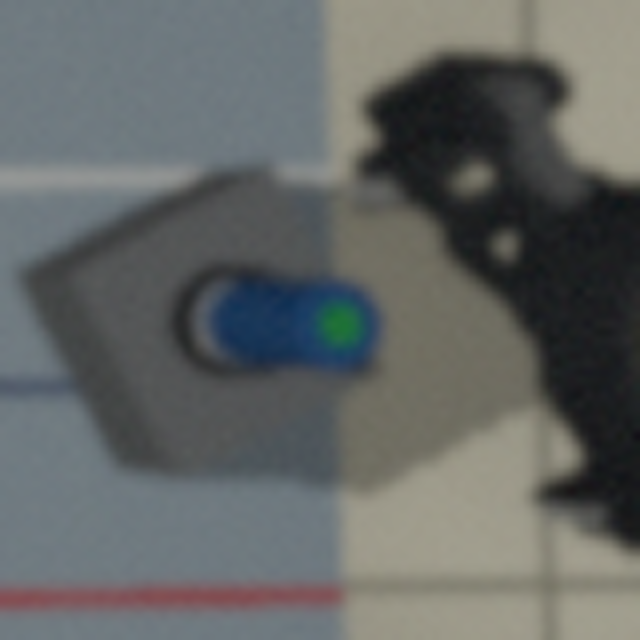

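```bash
python3 -m crank '[[0,2,20,-0.1,0,0,-1],[0,1,25,0,0,0,-1],[0,0,20,0,0,0,-1],[0,0,5,0,0,0,-1],[0,0,0,0,0,0,-1]]'|grep time; python3 d.py 462.9 -370.5 93 30
python3 - <<'E'
from h import *
from station import imaging
for n in("scene","top"):
    s=imaging.snapshot(n);pickle.dump(s,open(n+"11.pkl","wb"))
    u,v=[int(x) for x in proj(s,(463,-370,150))];u0,v0=max(0,u-40),max(0,v-40);print(n,u0,v0)
    crop(s,u0,v0,min(512,u+40),v+40,8,f"pics/{n}11.png")
E
```

```text
time_s: 20.4
t 20.4 pos [ 463.1 -371.1  167.5] rpy [-179.9   -0.    30. ] F [0.61 0.45 0.07] grip 1.005 q [ 0.83  0.54 -0.36  1.95  0.29  0.7   0.82]
shift [ 0.2 -0.5 74.5]
turn [-0.09 -0.   -0.04]
scene 164 57
top 378 181
```

View pics/scene11.png

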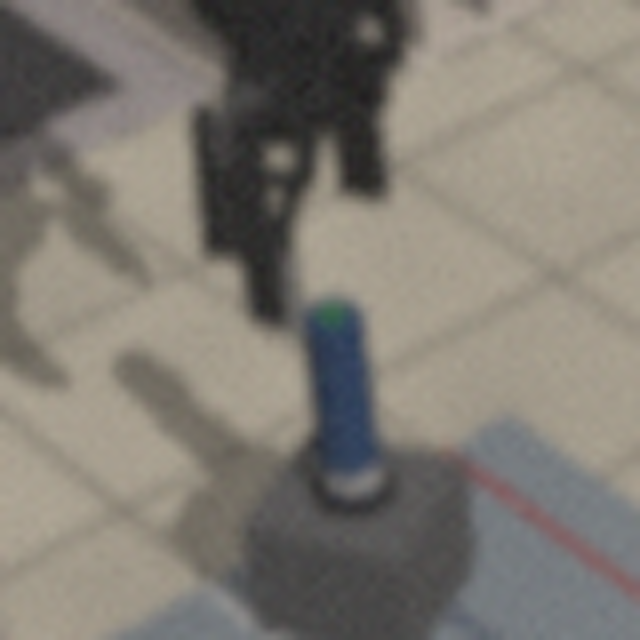

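View pics/top11.png

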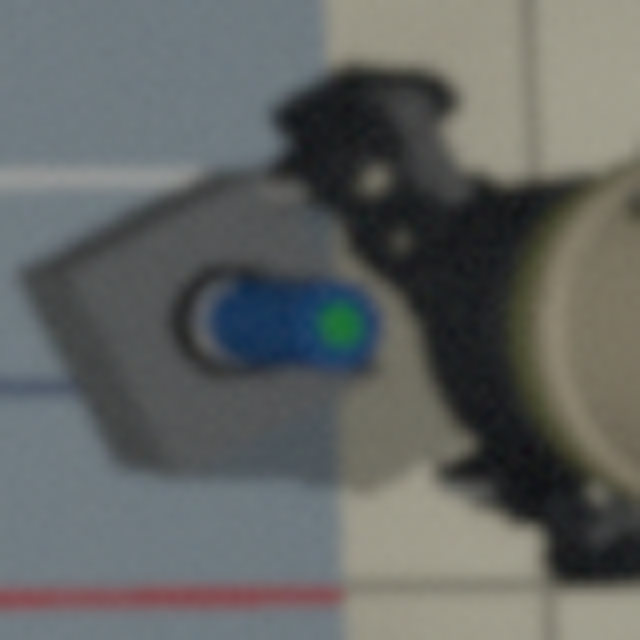

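```bash
python3 -m crank '[[0,0,20,0,0,0,-1],[0,0,25,0,0,0,-1],[0,0,20,0,0,0,-1],[0,0,9,0,0,0,-1],[0,0,0,0,0,0,-1],[0,0,0,0,0,0,0],[0,0,0,0,0,0,0],[0,0,0,0,0,0,0.1]]'
python3 - <<'E'
from h import *
from station import imaging
for n in("scene","top"):
    s=imaging.snapshot(n);pickle.dump(s,open(n+"12.pkl","wb"))
    u,v=[int(x) for x in proj(s,(463,-370,110))];u0,v0=max(0,u-40),max(0,v-40);print(n,u0,v0)
    crop(s,u0,v0,min(512,u+40),v+40,8,f"pics/{n}12.png")
E
```

```text
time_s: 21.3
position: [463.3, -372.7, 94.8]
tool_rot: [3.141, -0.001, 0.521]
force: [0.1, -0.4, -0.8]
grip_width: 0.516
scene 166 66
top 372 181
```

View pics/scene12.png

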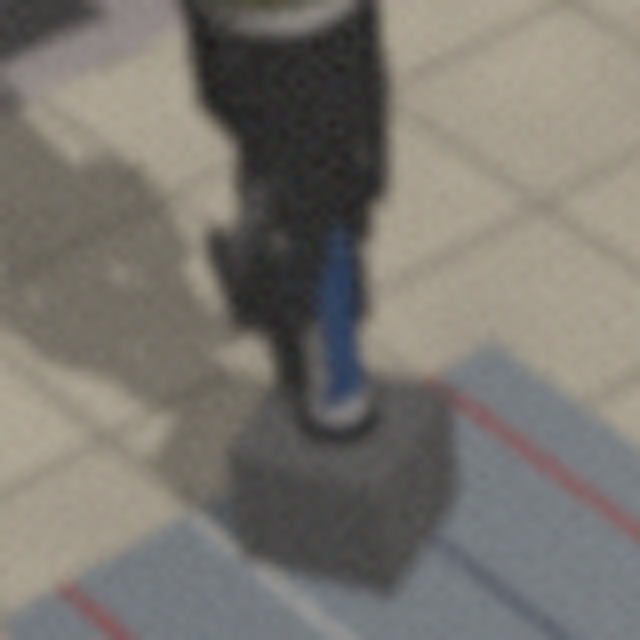

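View pics/top12.png

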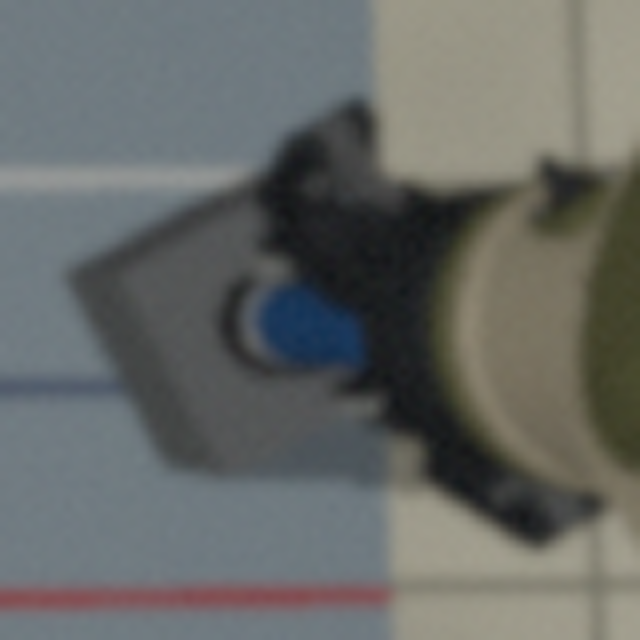

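```bash
python3 -m crank '[[0,-2,0,0,0,0,0.1],[0,0,0,0,0,0,1],[0,0,0,0,0,0,1],[0,0,0,0,0,0,1],[0,0,0,0,0,0,1],[0,0,0,0,0,0,1]]' 40
```

```text
time_s: 22.0
position: [461.8, -370.4, 94.0]
tool_rot: [-3.141, -0.0, 0.521]
force: [-1.7, 2.6, 4.9]
grip_width: 0.305
```

```bash
python3 -m crank '[[0,0,-8,0,0,0,1],[0,0,-15,0,0,0,1],[0,0,-20,0,0,0,1],[0,0,-30,0,0,0,1],[0,0,-35,0,0,0,1],[0,0,-35,0,0,0,1],[0,0,-17,0,0,0,1],[0,0,0,0,0,0,1],[0,0,0,0,0,0,1]]'
python3 - <<'E'
from h import *
from station import imaging
for n in("scene","top"):
    s=imaging.snapshot(n);pickle.dump(s,open(n+"13.pkl","wb"))
    u,v=[int(x) for x in proj(s,(463,-370,190))];u0,v0=max(0,u-40),max(0,v-40);print(n,u0,v0)
    crop(s,u0,v0,min(512,u+40),v+40,8,f"pics/{n}13.png")
E
```

```text
time_s: 22.9
position: [461.5, -370.7, 253.6]
tool_rot: [-3.141, -0.0, 0.521]
force: [-0.2, -0.5, -1.3]
grip_width: 0.304
scene 163 46
top 385 181
```

View pics/scene13.png

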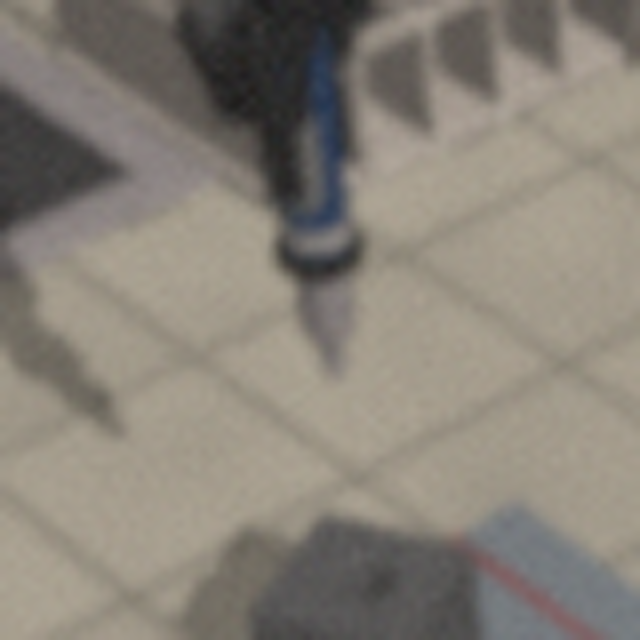

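View pics/top13.png

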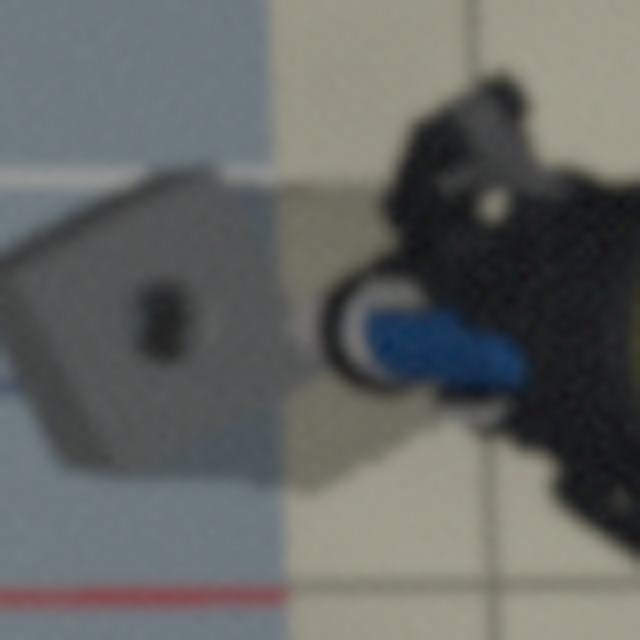

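Run:
```python
from h import *
from scipy.spatial.transform import Rotation as R
from station import observe
o=observe();Rm=R.from_euler("xyz",o["tool_rot"]).as_matrix();p=o["position"];print(p)
for n,u0,v0 in(("scene13",163,46),("top13",385,181)):
    c=load(n)
    for h in(0,16,58,61,105,147):
        print(n,h,((np.array(proj(c,p+Rm@[0,0,87-h]))-[u0,v0]+.5)*8).round(0))
U=lambda u0,v0,p:(np.array(p,float)+.5)/8-.5+[u0,v0]
t=load("top13");s=load("scene13")
print(tri([(t,*U(385,181,(378,325))),(s,*U(163,46,(320,250)))]))
```

```text
[ 461.1977242  -370.42612902  252.46620495]
scene13 0 [339. 378.]
scene13 16 [334. 344.]
scene13 58 [322. 252.]
scene13 61 [321. 245.]
scene13 105 [308. 142.]
scene13 147 [294.  37.]
top13 0 [295. 333.]
top13 16 [317. 334.]
top13 58 [380. 336.]
top13 61 [385. 336.]
top13 105 [458. 338.]
top13 147 [535. 340.]
(array([ 463.61427913, -368.49752256,  226.25860639]), [np.float64(0.462106566909109), np.float64(0.46210656690915086)])
```

```bash
python3 d.py 490 -25 245 30
```

```text
t 23.0 pos [ 461.2 -370.4  252.5] rpy [-179.9    0.    29.9] F [ 0.18 -0.09 -0.65] grip 0.306 q [ 0.87  0.44 -0.41  1.87  0.22  0.87  0.87]
shift [ 196.9 -285.2    8. ]
turn [-0.14  0.03 -0.15]
```

```bash
python3 -m crank '[[10,-14,0,0,0,0,1],[19,-27,0,0,0,0,1],[22,-32,0,0,0,0,1],[22,-32,0,0,0,0,1],[22,-32,0,0,0,0,1],[22,-32,0,0,0,0,1],[22,-32,0,0,0,0,1],[22,-32,2,0,0,0,1],[18,-26,2,0,0,0,1],[12,-18,2,0,0,0,1],[6,-8,2,0,0,0,1],[0,0,0,0,0,0,1],[0,0,0,0,0,0,1]]'|grep time; python3 d.py 464.4 -22.3 213.6 30 15 -9.5
```

```text
time_s: 24.3
t 24.3 pos [490.5 -26.2 245.5] rpy [-180.     0.    29.8] F [-0.33  0.05 -1.94] grip 0.301 q [ 0.32  0.34 -0.49  2.09  0.23  0.77  0.21]
shift [-20.7 -16.4  31.9]
turn [-9.66 11.55 -1.14]
```

Now tilting 15° in two steps, then moving to a hover 30 mm out from the dot.

```bash
python3 -m crank '[[0,0,0,-2.4,2.9,-0.3,1],[0,0,0,-2.4,2.9,-0.3,1],[0,0,0,-2.4,2.9,-0.3,1],[0,0,0,-2.4,2.9,-0.3,1],[0,0,0,0,0,0,1]]'|grep time; python3 d.py 464.4 -22.3 213.6 30 15 -9.5
```

```text
time_s: 24.8
t 24.8 pos [488.9 -27.  245.7] rpy [170.1 -11.4  32. ] F [ 0.09  0.3  -0.84] grip 0.304 q [ 0.23  0.24 -0.41  2.27  0.42  0.44  0.02]
shift [-24.3 -21.5  24.5]
turn [ 0.02 -0.02  0.  ]
```

```bash
python3 -m crank '[[-5,-4,6,0,0,0,1],[-5,-4,6,0,0,0,1],[-5,-4,5,0,0,0,1],[-5,-5,5,0,0,0,1],[-4,-4,2,0,0,0,1],[0,0,0,0,0,0,1],[0,0,0,0,0,0,1]]'|grep time; python3 d.py 464.4 -22.3 213.6 30 15 -9.5
python3 - <<'E'
from h import *
from station import imaging
for n in("scene","top"):
    s=imaging.snapshot(n);pickle.dump(s,open(n+"14.pkl","wb"))
    u0,v0=(245,155) if n=="scene" else (222,174)
    crop(s,u0,v0-22,u0+74,v0+42,10,f"pics/{n}14.png")
E
```

```text
time_s: 25.5
t 25.5 pos [466.9 -20.8 214.4] rpy [170.2 -11.4  32.1] F [ 0.02 -0.26 -1.05] grip 0.304 q [ 0.15  0.26 -0.34  2.35  0.53  0.34 -0.11]
shift [-3.  -0.1  0.2]
turn [-0.07 -0.11  0.08]
```

View pics/scene14.png

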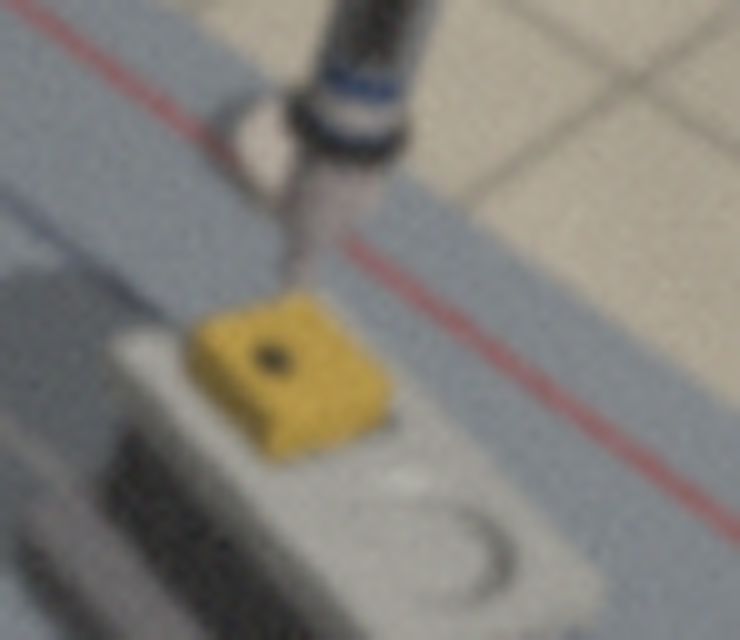

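View pics/top14.png

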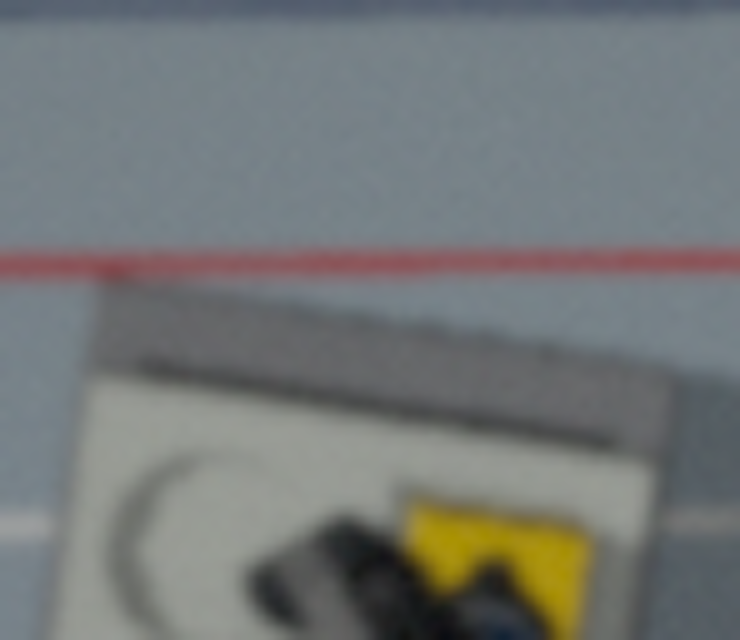

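```bash
cat > tipchk.py <<'E'
from h import *
from scipy.spatial.transform import Rotation as R
from station import observe
import sys
o=observe();Rm=R.from_euler("xyz",o["tool_rot"]).as_matrix();p=o["position"];print(p.round(1),o["time_s"])
c=load("scene"+sys.argv[1]);t=load("top"+sys.argv[1])
for h in(0,10,20,30,58-61.0): 
    q=p+Rm@[0,0,87+h];print(h,q.round(1),"scene",((np.array(proj(c,q))-[245,133]+.5)*10).round(0),"top",((np.array(proj(t,q))-[222,152]+.5)*10).round(0))
q=p+Rm@[0,0,87-58.0];print("collar",((np.array(proj(c,q))-[245,133]+.5)*10).round(0))
for v,nm in zip(Rm.T,"xyz"): print(nm,"10mm",((np.array(proj(c,p+Rm@[0,0,87]+10*v))-np.array(proj(c,p+Rm@[0,0,87])))*10).round(0),((np.array(proj(t,p+Rm@[0,0,87]+10*v))-np.array(proj(t,p+Rm@[0,0,87])))*10).round(0))
E
python3 tipchk.py 14
```

```text
[467.2 -21.  214.7] 25.6
0 [489.5 -24.5 130.7] scene [293. 290.] top [481. 595.]
10 [492.1 -24.9 121.1] scene [284. 317.] top [481. 585.]
20 [494.7 -25.3 111.4] scene [275. 344.] top [482. 575.]
30 [497.2 -25.7 101.7] scene [266. 370.] top [483. 565.]
-3.0 [488.8 -24.4 133.6] scene [296. 282.] top [481. 598.]
collar [348. 124.]
x 10mm [-8. 20.] [-22. -35.]
y 10mm [-34. -12.] [ 36. -21.]
z 10mm [-9. 27.] [  1. -10.]
```

```bash
python3 d.py 464.4 -22.5 213.8 30 15 -9.5; python3 -m crank '[[-3,0,4,0,0,0,1],[0,0,4,0,0,0,1],[0,0,4,0,0,0,1],[0,0,4,0,0,0,1],[0,0,0,0,0,0,1],[0,0,0,0,0,0,1]]'
python3 - <<'E'
from h import *
from station import imaging
for n in("scene","top"):
    s=imaging.snapshot(n);pickle.dump(s,open(n+"15.pkl","wb"))
    u0,v0=(245,155) if n=="scene" else (222,174)
    crop(s,u0,v0-22,u0+74,v0+42,10,f"pics/{n}15.png")
E
python3 tipchk.py 15
```

```text
t 25.6 pos [467.2 -21.  214.7] rpy [170.2 -11.5  32.1] F [-0.02 -0.37 -1.27] grip 0.306 q [ 0.15  0.26 -0.34  2.35  0.53  0.34 -0.11]
shift [-3.3 -0.2  0.2]
turn [-0.04 -0.15  0.06]
time_s: 26.2
position: [468.3, -23.1, 198.2]
tool_rot: [2.97, -0.2, 0.56]
force: [0.3, -0.2, -0.6]
grip_width: 0.304
[468.4 -23.1 198.5] 26.3
0 [490.7 -26.7 114.5] scene [282. 327.] top [488. 591.]
10 [493.3 -27.1 104.8] scene [273. 354.] top [488. 581.]
20 [495.8 -27.5  95.2] scene [265. 380.] top [489. 571.]
30 [498.4 -27.9  85.5] scene [256. 406.] top [489. 562.]
-3.0 [489.9 -26.5 117.4] scene [285. 319.] top [488. 594.]
collar [335. 166.]
x 10mm [-7. 20.] [-22. -35.]
y 10mm [-33. -11.] [ 35. -21.]
z 10mm [-9. 27.] [  0. -10.]
```

View pics/scene15.png

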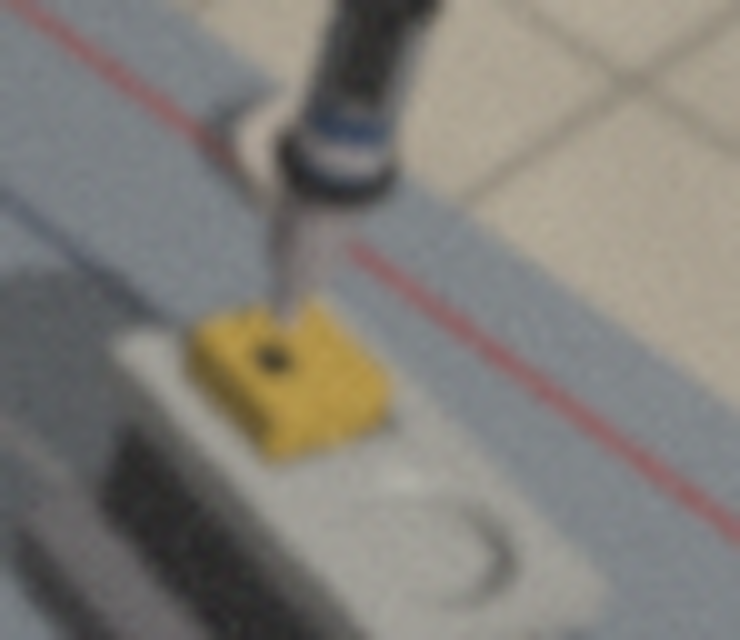

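View pics/top15.png

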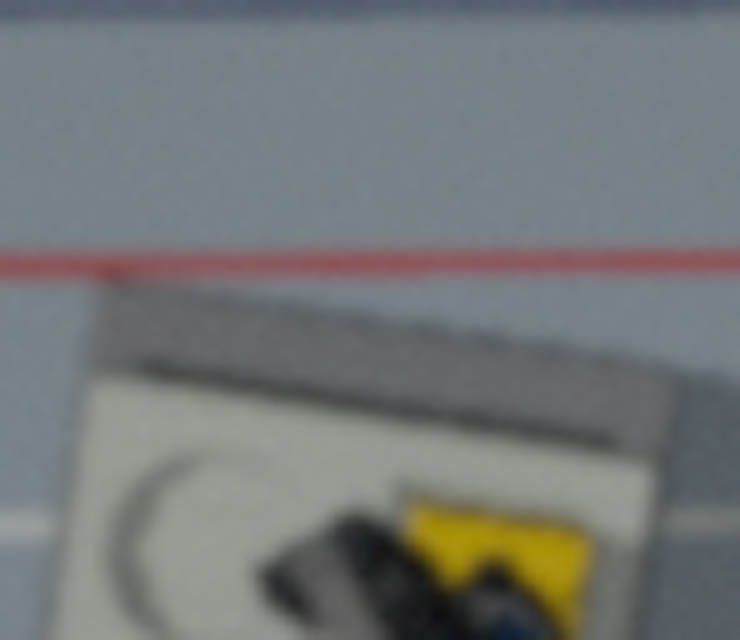

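```bash
python3 -m crank '[[0,0,3,0,0,0,1],[0,0,3,0,0,0,1],[0,0,2,0,0,0,1],[0,0,0,0,0,0,1]]'|egrep "pos|force"; for i in 1 2 3 4 5; do python3 -m crank '[[0,0,1.5,0,0,0,1],[0,0,0,0,0,0,1]]' | egrep "pos|force"; done
```

```text
position: [470.3, -23.6, 190.3]
force: [-0.9, 0.5, -0.4]
position: [470.8, -23.6, 189.1]
force: [-0.0, 0.9, -0.1]
position: [471.2, -23.7, 187.7]
force: [0.2, -0.4, -1.1]
position: [471.6, -23.7, 186.2]
force: [0.8, -0.2, -1.0]
position: [472.0, -23.8, 184.8]
force: [-0.2, 0.7, 0.1]
position: [472.4, -23.8, 183.4]
force: [-0.5, -0.4, 0.6]
```

```bash
for i in 1 2; do python3 -m crank '[[0,0,1.5,0,0,0,1],[0,0,0,0,0,0,1],[0,0,0,0,0,0,1]]' | egrep "pos|force"; done
python3 - <<'E'
from h import *
from station import imaging
for n in("scene","top"):
    s=imaging.snapshot(n);pickle.dump(s,open(n+"16.pkl","wb"))
    u0,v0=(245,155) if n=="scene" else (222,174)
    crop(s,u0,v0-22,u0+74,v0+42,10,f"pics/{n}16.png")
n=np.array([-.255,.043,.966])
for nm,box in(("scene",(278,186,310,218)),("top",(226,186,240,216))):
    a=load(nm+"9");b=load(nm+"16");u0,v0,u1,v1=box
    f=lambda c:cv2.resize(cv2.cvtColor(c["img"],cv2.COLOR_RGB2GRAY),None,fx=8,fy=8,interpolation=cv2.INTER_CUBIC)
    A=f(a)[v0*8:v1*8,u0*8:u1*8];B=f(b)[(v0-4)*8:(v1+4)*8,(u0-4)*8:(u1+4)*8]
    r=cv2.matchTemplate(B,A,cv2.TM_CCOEFF_NORMED);_,m,_,l=cv2.minMaxLoc(r)
    p=np.array([496,8,85.8]);d=np.array(proj(a,p-5*n))-np.array(proj(a,p))
    print(nm,m,"shift px",(l[0]-32)/8,(l[1]-32)/8,"5mm sink =",d.round(2))
E
```

```text
position: [472.7, -23.9, 182.0]
force: [-0.5, 0.2, 2.3]
position: [473.1, -24.0, 180.6]
force: [-1.0, -0.6, 3.4]
scene 0.9879591464996338 shift px -0.25 0.75 5mm sink = [-0.46  1.28]
top 0.99122154712677 shift px 0.125 -0.375 5mm sink = [ 0.1  -0.48]
```

View pics/scene16.png

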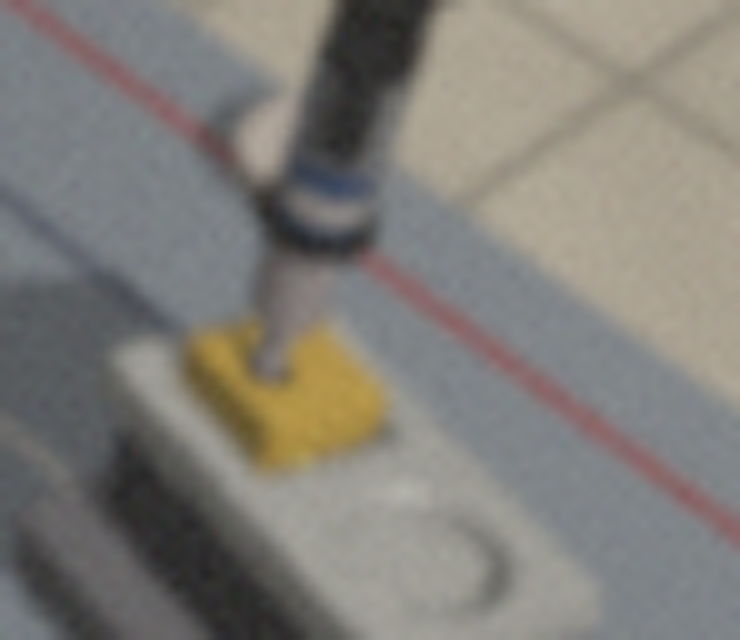

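View pics/top16.png

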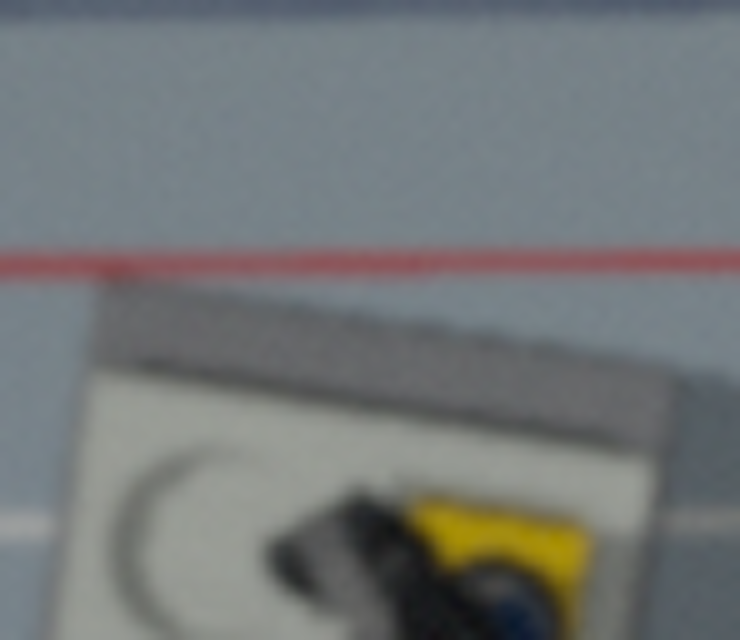

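```bash
python3 - <<'E'
from h import *
from station import observe
a=load("scene16");b=load("scene9")
i=[cv2.resize(c["img"][158:188,258:288,::-1],None,fx=13,fy=13,interpolation=cv2.INTER_CUBIC) for c in(a,b)]
cv2.imwrite("pics/z16.png",np.hstack(i)); o=observe();print(o["time_s"],o["position"],o["force"],np.abs(o["qvel"]).max())
E
python3 tipchk.py 16 | head -2
```

```text
28.4 [473.09998801 -23.9919406  180.58504767] [-0.57280885  0.2164473   2.06794141] 0.0018418521730254277
[473.1 -24.  180.6] 28.4
0 [495.4 -27.5  96.6] scene [266. 376.] top [489. 573.]
```

View pics/z16.png

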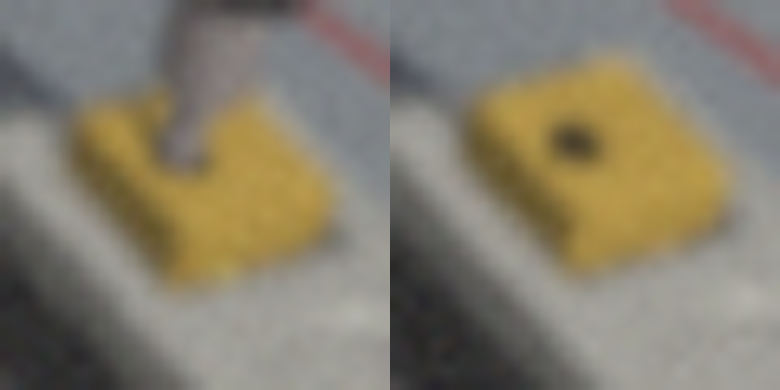

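Tip is on the dot, perhaps 2–3 mm up-slope of centre, and visual sink is about 3 mm. I'll unload, nudge it 2 mm and press slightly deeper.

```bash
python3 -m crank '[[0,0,-4,0,0,0,1],[0,0,-4,0,0,0,1],[-2,-0.5,0,0,0,0,1],[0,0,2,0,0,0,1],[0,0,2,0,0,0,1],[0,0,1,0,0,0,1],[0,0,0,0,0,0,1]]'|egrep "pos|force"; for i in 1 2 3; do python3 -m crank '[[0,0,1.2,0,0,0,1],[0,0,0,0,0,0,1],[0,0,0,0,0,0,1]]' | egrep "pos|force"; done
```

```text
position: [470.3, -24.5, 182.7]
force: [-1.0, -0.8, 0.8]
position: [470.6, -24.5, 181.8]
force: [-1.0, -0.0, 0.8]
position: [471.0, -24.6, 180.7]
force: [-2.4, -1.5, 2.5]
position: [471.3, -24.6, 179.5]
force: [-1.2, -1.5, 2.3]
```

```bash
python3 -m crank '[[0,0,0.3,0,0,0,1],[0,0,0,0,0,0,1],[0,0,0,0,0,0,1],[0,0,0,0,0,0,1]]'
python3 - <<'E'
from h import *
from station import imaging,observe
F=[]
for n in("scene","top"):
    s=imaging.snapshot(n);pickle.dump(s,open(n+"17.pkl","wb"));F.append(observe()["force"])
b=load("scene9");a=load("scene17")
i=[cv2.resize(c["img"][158:188,258:288,::-1],None,fx=13,fy=13,interpolation=cv2.INTER_CUBIC) for c in(a,b)]
cv2.imwrite("pics/z17.png",np.hstack(i)); print(F)
n=np.array([-.255,.043,.966])
for nm,box in(("scene",(278,186,310,218)),("scene",(245,180,280,218)),("top",(226,186,240,216))):
    a=load(nm+"9");b=load(nm+"17");u0,v0,u1,v1=box
    f=lambda c:cv2.resize(cv2.cvtColor(c["img"],cv2.COLOR_RGB2GRAY),None,fx=8,fy=8,interpolation=cv2.INTER_CUBIC)
    A=f(a)[v0*8:v1*8,u0*8:u1*8];B=f(b)[(v0-4)*8:(v1+4)*8,(u0-4)*8:(u1+4)*8]
    r=cv2.matchTemplate(B,A,cv2.TM_CCOEFF_NORMED);_,m,_,l=cv2.minMaxLoc(r)
    print(nm,m,"shift px",(l[0]-32)/8,(l[1]-32)/8)
o=observe();print(o["time_s"],o["position"],o["force"],np.abs(o["qvel"]).max(),o["grip_width"])
E
python3 d.py 471 -24 180 30 15 -9.5
```

```text
time_s: 30.4
position: [471.4, -24.7, 179.2]
tool_rot: [2.97, -0.2, 0.559]
force: [-1.9, -0.7, 3.1]
grip_width: 0.305
[array([-0.64525225,  0.13930756,  2.27289875]), array([-2.27643617, -1.09897992,  1.98290384])]
scene 0.9842966794967651 shift px -0.375 0.875
scene 0.9814196228981018 shift px 0.0 0.5
top 0.9919483661651611 shift px 0.25 -0.375
30.5 [471.36931265 -24.65358628 179.22629986] [-2.27643617 -1.09897992  1.98290384] 0.0011484327771463221 0.30613819946959064
t 30.5 pos [471.4 -24.7 179.2] rpy [170.2 -11.5  32. ] F [-2.28 -1.1   1.98] grip 0.306 q [ 0.05  0.32 -0.21  2.39  0.68  0.23 -0.25]
shift [ 0.2 -0.6 -0.9]
turn [-0.05 -0.11  0.06]
```

View pics/z17.png

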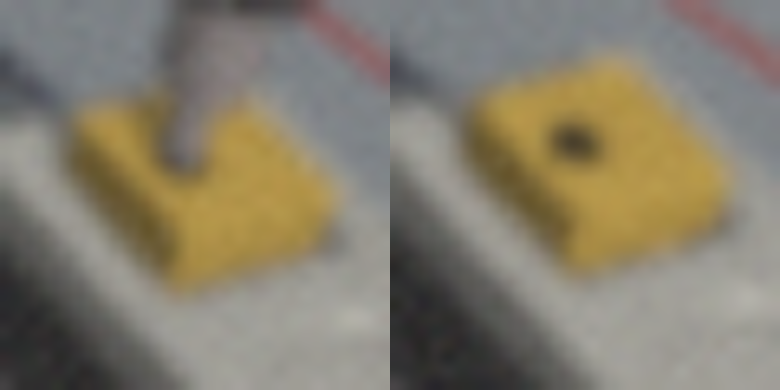

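```bash
python3 -m crank '[[0,0,0.7,0,0,0,1],[0,0,0,0,0,0,1],[0,0,0,0,0,0,1],[0,0,0,0,0,0,1],[0,0,0,0,0,0,1]]'
python3 - <<'E'
from h import *
from station import imaging,observe
F=[]
for n in("scene","scene","scene","scene","top"):
    s=imaging.snapshot(n);pickle.dump(s,open(n+"18.pkl","wb"));F.append(observe()["force"])
print(np.mean(F,0))
crop(load("scene18"),220,100,340,220,5,"pics/f.png")
for nm,box in(("scene",(278,186,310,218)),("top",(226,186,240,216))):
    a=load(nm+"9");b=load(nm+"18");u0,v0,u1,v1=box
    f=lambda c:cv2.resize(cv2.cvtColor(c["img"],cv2.COLOR_RGB2GRAY),None,fx=8,fy=8,interpolation=cv2.INTER_CUBIC)
    A=f(a)[v0*8:v1*8,u0*8:u1*8];B=f(b)[(v0-4)*8:(v1+4)*8,(u0-4)*8:(u1+4)*8]
    r=cv2.matchTemplate(B,A,cv2.TM_CCOEFF_NORMED);_,m,_,l=cv2.minMaxLoc(r)
    print(nm,m,"shift px",(l[0]-32)/8,(l[1]-32)/8)
E
```

```text
time_s: 31.0
position: [471.6, -24.7, 178.5]
tool_rot: [2.97, -0.2, 0.559]
force: [-2.2, -0.9, 3.0]
grip_width: 0.303
[-2.19812616 -1.16833343  3.13178095]
scene 0.9808703064918518 shift px -0.5 1.0
top 0.984188973903656 shift px 0.125 -0.375
```

View pics/f.png

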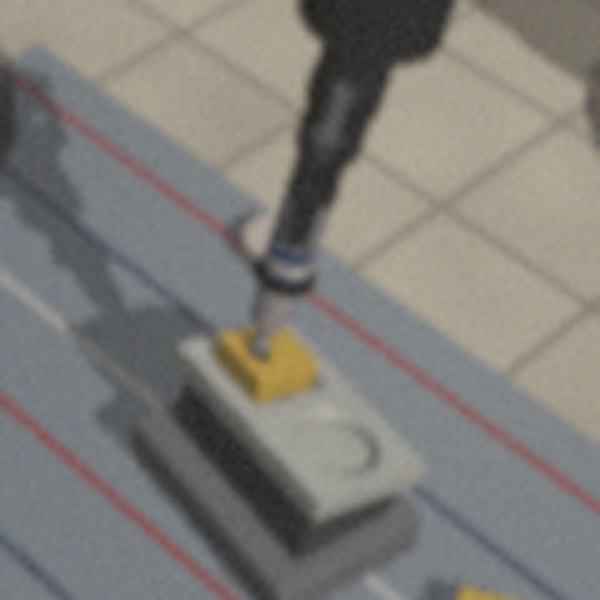

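```bash
python3 -c "
from station import ticket; print(ticket.job_done())"
```

```text
the job is handed in; nothing more can be done
None
```

I seated the far yellow block in the square pocket and let go of it. Then I lifted the probe out of its holder and handed in at about 31 s, with the tip held still on the black dot. The hand-in gave no verdict.

**Block:** It caught on the pocket's edge on the first tries and dropped in after I eased it down-slope. Pressing its top with closed fingers met contact at about 99 mm height, against 98.4 mm expected for a fully seated block. The force then rose from about 1 N to 3.6 N over the next 6 mm.

**Probe:** The last measured force was about (-2.2, -1.2, 3.1) N. Allowing for the probe's weight, that is about 4 to 5 N on the block. The tool was within about 0.2° of the slope normal I had estimated, and the arm was still.

**Checks that disagreed:**
- **Plate travel:** it came out at about 4 mm from the images and 5 to 6 mm from the arm's motion and force. Both are within the limits.
- **Tip position:** it is on the dot, but possibly 2 to 3 mm off centre. I lifted and moved it 2 mm to correct this, and the picture hardly changed, so it may not have shifted fully.
- **Block seating:** camera triangulation put the dot about 2.6 mm higher than expected. I trusted the contact test over it, because the same triangulation was also off on the plate corners.

I knew of no contact with the disc, jars or anything else on the bench. I took no final picture of them all to confirm it.

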